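Reset the medicine shelf

TASK

Reset the shelf after the medicine round: tilt the bin open, drop in every used, open dose cup and push the bin fully shut. Set the blood pressure monitor on its charging base, screen to the front and fully down over both pegs, and lean the memo board from the rack squarely against the oak block, foot on the shelf, on the side where the table lamp stands so that the lamp lights it. Leave the pill bottles and the tumbler where they are.

Things in the scene. Friction and masses are not known exactly. Their poses are not given: they have to be found in the camera images.
- bin: White plastic tilt-out bin housing, fixed, 150 deep (x) x 150 wide (y) x 190 mm high, with a flat roof. Origin: centre of its underside. Its -x face is open and is filled by the tilting bucket's front panel.
- bin_tilt (a joint): Tilt of the bin's bucket in rad: 0 shut, 0.72 fully tilted out towards the housing's -x. The hinge runs along the housing's y through (-73, 0, 8) mm in the housing frame, at the foot of the front panel. Stiff: it stays where it is left; about 3 N at the handle moves it.
- bin_handle (a point): Centre of the bucket's steel handle: a round bar 10 mm thick, 84 mm long along the bin's y, standing 33 mm above the top of the front panel (217 mm up when shut, 27 mm above the roof), 209 mm above the hinge. It can be taken from above. It moves with the bucket.
- bin_inside (a point): Centre of the bucket's inner floor (moves with the bucket; x to the back of the bin, y across, z up along the front panel). Inside: 115 deep (x) x 120 wide (y) mm, front wall 171 mm high, side and back walls 125 mm. Tilted right out, the mouth in front of the housing is about 120 mm (x) wide, its middle about 60 mm in front of the housing and 160 mm up.
- lamp: Table lamp, fixed, 290 mm high, with a round paper shade 130 mm wide and a thin stem; stands at the left or the right end of the shelf. Origin: centre of its foot.
- block: Oak bookend block, fixed, 110 (x) x 60 (y) x 80 mm high. Origin: centre of its underside. The two long faces, +y and -y, can take the board.
- rack: Dark steel letter rack, fixed: two upright rails along its x, 13 mm apart, tops 44 mm up, over an 8 mm base. The memo board stands in it on edge at the start. Origin: centre of its underside.
- board: Memo board, both sides alike: white panel in a thin oak frame, 160 (x) x 10 (y, thickness) x 130 mm (z), 0.15 to 0.3 kg. Origin: middle of its lower edge. Stands upright in the rack at the start.
- board_top (a point): Middle of the memo board's upper edge, 130 mm above its origin along the board's z.
- monitor: White blood pressure monitor, 100 (x) x 130 (y) x 42 mm high with a carrying ridge on top: 24 mm thick (x), 90 mm long (y), from 42 to 76 mm up, its middle 8 mm behind the origin (+x). Dark screen on top at the front (-x). Two 16 mm holes, 14 mm deep, in the underside at (20, +-40) mm. Origin: centre of its underside. 0.25 to 0.5 kg.
- monitor_front (a point): Middle of the monitor's lower front edge, 50 mm in front (-x) of its origin.
- dock: Grey charging base, fixed, 120 (x) x 150 (y) x 12 mm, with two tapered steel pegs, 12 mm thick and 10 mm high, at (20, +-40) mm; its front is -x, the cable leaves at the back. Origin: centre of its underside.
- dock_seat (a point): Centre of the charging base's top, 12 mm up: the monitor's origin comes here when it is seated.
- dock_front (a point): Point on the charging base's top 50 mm in front (-x) of its centre: the monitor's lower front edge comes here.
- cup_1: Used dose cup: open white plastic cup, 37 mm wide, 32 mm high, 12 g, empty; two to four of the four are present. Origin: centre of its underside.
- cup_2: Used dose cup: open white plastic cup, 37 mm wide, 32 mm high, 12 g, empty; two to four of the four are present. Origin: centre of its underside.
- cup_3: Used dose cup: open white plastic cup, 37 mm wide, 32 mm high, 12 g, empty; two to four of the four are present. Origin: centre of its underside.
- cup_4: Used dose cup: open white plastic cup, 37 mm wide, 32 mm high, 12 g, empty; two to four of the four are present. Origin: centre of its underside.
- bottle_a: Amber pill bottle with a white screw cap, 46 mm wide at the cap, 76 mm high. Origin: centre of its underside. Stays.
- bottle_b: Larger amber pill bottle with a white screw cap, 54 mm wide, 86 mm high. Origin: centre of its underside. Stays.
- tumbler: Glass tumbler, 72 mm wide, 95 mm high. Origin: centre of its underside. Stays.

How it is judged:
By the outcome, as a careful person would: the job done as asked, in the order asked, and still so for the second after the job is handed in, with the robot touching nothing.
Of cup_1, cup_2, cup_3, cup_4 only 2 to 4 are there at a start; the rules pass over those that are not, and their reading is None.
At some moment in a run one of cup_1, cup_2, cup_3, cup_4, monitor may be knocked a few centimetres aside while the robot is not near it.
It also fails if it takes over 210 s, if anything falls off the work surface, if the arm or the gripper's body presses on something with over 40 N, if the wrist force passes 120 N, or if a joint passes its speed limit or range.

ROBOT

A 6-joint arm with a two-finger parallel gripper is mounted at the origin on the work surface. World frame = base frame: x ahead of the robot, y to its left, z up, the work surface at z = 0. Lengths are in m, angles in rad, forces in N, time in s.
With the tool pointing down it reaches from about 0.35 to 0.775 m from the base axis. Payload 5.5 kg.
Tool frame: the origin (TCP) lies midway between the tips of the shut fingers; the grasp point (between the pads) lies 19 mm behind it; z points along the fingers, y is the line along which they close (so a half turn about z gives the same grasp; the last joint's range is limited). The gripper opens to 85 mm and grips with 20 to 120 N. Pads are 22 mm wide; open, the fingers measure 114 mm over their backs; the gripper's body (76 mm by 85 mm) begins 54 mm behind the grasp point. The pads swing forward as they close: fully open they stand 13 mm farther back than shut.
Start: joints at [1.135, 0.313, 0.046, 1.304, 0, 1.431], TCP at [0.168, 0.55, 0.231] pointing down, gripper open.
Joint ranges: [-2.76, 2.76], [-0.86, 1.69], [-1.03, 1.26], [-2.2, 2.34], [-1.47, 1.5], [-3.14, 3.14]. Speed limits (rad/s): [2.57, 2.57, 3.14, 3.14, 3.14, 3.14].

INTERFACE

Orientations are given as a unit quaternion [w, x, y, z].
In Python, from workcell import get_state, read_camera, camera_info, hand_in, recognise gives the robot as it stands.
- The arm moves only by the tool arm_command, never from a script. Its argument "moves" is one flat list of numbers, 7 for each row, row after row: the opening, from -1 (shut) to 1 (fully open), then the shift along the tool's x, y, z in mm, then the turn, a rotation vector about the tool's x, y, z in rad. A call has 1 to 8 rows; each row shifts and turns the commanded pose from where the row before left it, along the tool's axes as they then stand; what a row does not reach is not made up. A row lasts 1/8 s, in which the tool goes at most 62.5 mm and 10.7 degrees, less where a joint would pass 70% of its speed; a pose out of reach is approached as far as the arm can. A call with a gripper value outside its range is refused whole. The fingers move at their own pace and stop on an object; "newtons" is the grip in N (left out, the last holds). Time passes only in rows, so rows that do not move let the fingers close. It gives the time, the measured TCP pose, the force, the opening and the grip force at its end, in the units of the state.
- get_state(): the state, without advancing time (a new reading comes with each control period).
- read_camera(name): name is "scene" or "top" or "wrist"; returns (picture, depth): 400x640x3 uint8, blue, green, red; 400x640 float32, m along the optical axis (not along the pixel's ray), 0 where there is no reading.
- camera_info(name): a dict with "fovy" (degrees; the focal length in pixels is half the picture's height over the tangent of half this angle, whatever the lens; pixels are square), "cx", "cy" (the principal point, pixels), "eye" and "orientation" of the camera in the world; the wrist camera has in their place "tool_from_camera" (4x4, takes a point from camera to tool coordinates, whose origin is the TCP and whose axes are the flange's). Camera axes: x right, y down, z forward; pixel columns grow to the right and rows downward; lengths in m; the calibration is good to about 2 mm. The wrist camera is an equidistant fisheye: a pixel r from the principal point sees the ray r / f radians off the axis. A picture is of the moment at which its call begins: read the wrist's pose just before it. camera_info takes no time and is no camera call.
- hand_in(): hands the job in; it is judged then, once.
Trained networks look in the newest picture that a camera, given by its name, has taken for a name from the list of things; names that differ only in an ending like _2 or _b are one class to them, and where a whole thing is asked for, a point or a joint stands for the part that bears it (a point fixed in the world has none). Each returns a list of dicts, best first, with "confidence" (0 to 1); they miss things now and then, are a little off and sometimes report something else, mostly with a low value. They report only what shows in the picture. A call takes as long as a camera call.
- recognise(camera, label): "point" ([column, row] in pixels, amid what is visible of it).
The state is a dict: "clock": time; "joint_pos": joint angles; "qvel": joint speeds; "tau": joint torques, N m; "tcp_pos": TCP position; "orientation": TCP orientation; "wrist_force": force on the tool from outside, world axes, zero at the start; "ft_torque": the same for the moment, N m; "finger_gap": finger opening in m; "grip_force": force on a finger pad.
Only numpy, scipy, OpenCV 4.12 (cv2) and the standard library are available. Lean on these libraries where they do the work, as an engineer would, in place of code of your own. Each camera call takes 0.05 s, during which the arm holds its last target. There are 200 camera calls.

## Working session

There is one attempt and no reset: what is moved stays moved. The work goes in short steps, Python scripts to look and compute and a tool call to move; the robot and the scene stay as the last step left them, time stands still between calls to the robot, and variables do not carry over. Pictures are saved under pics/ and viewed, at most 14 in all, crops included, and the job is handed in when it is done.

Besides the shell and the picture viewer there is one more tool, called as name(argument=value, ...) on one line, values as JSON. arm_command: Moves the arm, as the interface text tells. Its arguments: {"type":"object","properties":{"moves":{"type":"array"},"newtons":{"type":"number"}},"required":["moves"]}

```bash
ls; mkdir -p pics
cat > h.py <<'E'
import numpy as np, cv2
from scipy.spatial.transform import Rotation as R
from workcell import *
def rot(q): return R.from_quat([q[1],q[2],q[3],q[0]]).as_matrix()
def cam(name):
    i=camera_info(name); s=get_state(); p,d=read_camera(name)
    f=200/np.tan(np.radians(i['fovy'])/2)
    if 'eye' in i:
        q=i['orientation']; q=np.array(q); Rm=q if q.shape==(3,3) else rot(q); T=np.eye(4);T[:3,:3]=Rm;T[:3,3]=i['eye']
    else:
        T=np.eye(4);T[:3,:3]=rot(s['orientation']);T[:3,3]=s['tcp_pos'];T=T@np.array(i['tool_from_camera'])
    v,u=np.mgrid[0:400,0:640].astype(float)
    x=(u-i['cx'])/f;y=(v-i['cy'])/f
    if 'eye' in i: P=np.dstack([x*d,y*d,d])
    else:
        r=np.hypot(x,y)+1e-9; k=np.tan(np.minimum(r,1.5))/r; P=np.dstack([x*k*d,y*k*d,d])
    W=P@T[:3,:3].T+T[:3,3]; W[d==0]=np.nan
    return p,d,W,T,f
E
python3 - <<'E'
from h import *
for c in('scene','top'):
    p,d,W,T,f=cam(c); cv2.imwrite(f'pics/{c}0.png',p); np.save(c+'0.npy',W); print(c,T.round(3).tolist(),f, camera_info(c))
    for l in ['bin','bin_handle','lamp','block','rack','board','monitor','monitor_front','dock','cup_1','bottle_a','tumbler']:
        for r in recognise(c,l)[:6]:
            u,v=map(int,map(round,r['point'])); 
            if r['confidence']>.2: print(l,round(r['confidence'],2),(u,v),W[min(v,399),min(u,639)].round(3))
s=get_state();print(s)
E
```

```text
pics
scene [[-0.854, 0.39, -0.344, 1.13], [0.52, 0.628, -0.58, 0.898], [-0.01, -0.674, -0.739, 1.297], [0.0, 0.0, 0.0, 1.0]] 492.35251982420965 {'fovy': 44.21525854563166, 'cx': 316.893405971397, 'cy': 202.07464095826114, 'eye': array([1.12978187, 0.89793439, 1.29742553]), 'orientation': array([-0.09295825,  0.25340237,  0.89732419, -0.34922099])}
bin 0.86 (373, 290) [0.651 0.372 0.189]
bin_handle 0.97 (392, 257) [0.54  0.309 0.18 ]
lamp 0.87 (240, 106) [ 0.634 -0.457  0.25 ]
block 0.87 (308, 246) [0.684 0.089 0.085]
block 0.48 (287, 155) [ 0.5   -0.386  0.008]
rack 0.64 (287, 156) [ 0.503 -0.38   0.01 ]
board 0.84 (283, 136) [ 0.503 -0.402  0.094]
monitor 0.75 (323, 189) [ 0.501 -0.119  0.055]
monitor_front 0.86 (324, 189) [ 0.504 -0.107  0.066]
cup_1 0.48 (346, 217) [0.483 0.002 0.013]
cup_1 0.44 (341, 234) [0.538 0.055 0.012]
bottle_a 0.87 (416, 236) [0.366 0.223 0.067]
bottle_a 0.69 (238, 170) [ 0.717 -0.354  0.064]
tumbler 0.82 (242, 218) [ 0.81  -0.116  0.092]
tumbler 0.52 (282, 136) [ 0.508 -0.4    0.098]
tumbler 0.32 (393, 255) [0.439 0.21  0.003]
top [[-0.011, -0.997, 0.081,
[... 1173 characters left out ...]
3, 'joint_pos': array([1.13540032e+00, 3.13208522e-01, 4.60993480e-02, 1.30360783e+00,
       4.24633906e-06, 1.43121755e+00]), 'qvel': array([-1.20606566e-03,  2.67485552e-04,  4.13133479e-05,  1.64221105e-03,
        2.14444316e-04,  6.44411890e-04]), 'tau': array([ 1.39630952e-04, -4.80468428e+01,  2.98808688e+01,  6.30789400e-04,
       -2.22819908e-04, -9.37134956e-06]), 'tcp_pos': array([0.1676371 , 0.55005959, 0.23131806]), 'orientation': array([9.20913187e-06, 1.47369903e-01, 9.89081448e-01, 3.86337455e-05]), 'wrist_force': array([ 0.62466415, -0.20699566, -0.1332491 ]), 'ft_torque': array([-0.02238649, -0.01769812,  0.03722038]), 'grip_force': 0.0, 'finger_gap': 0.08527586093041946}
```

View pictures.

View pics/scene0.png

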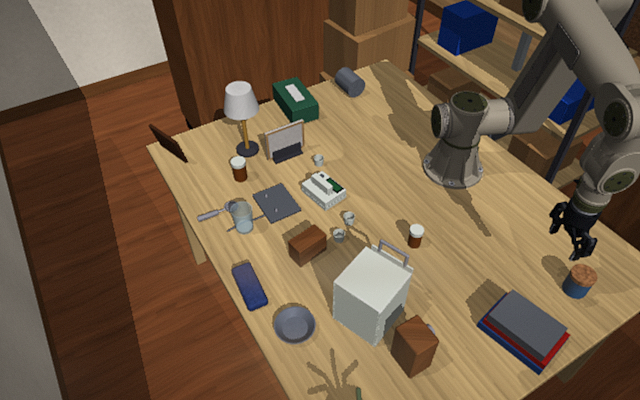

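View pics/top0.png

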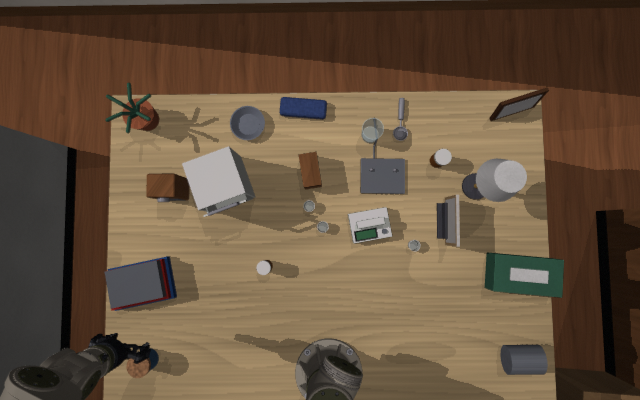

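Run:
```python
from h import *
A=np.load('top0.npy').reshape(-1,3); B=np.load('scene0.npy').reshape(-1,3)
def fit(n,c,r,z0,z1):
    for k,M in(('top',A),('sc',B)):
        m=(np.abs(M[:,0]-c[0])<r)&(np.abs(M[:,1]-c[1])<r)&(M[:,2]>z0)&(M[:,2]<z1)
        P=M[m]
        if len(P)<6: print(n,k,len(P)); continue
        (x,y),(w,h),a=cv2.minAreaRect((P[:,:2]*1000).astype(np.float32))
        print(n,k,len(P),'c',round(x,1),round(y,1),'wh',round(w,1),round(h,1),'a',round(a,1),'mean',P.mean(0).round(4), 'zmed',np.median(P[:,2]).round(4))
fit('roof',(.64,.34),.15,.18,.2)
fit('handle',(.55,.30),.1,.208,.24)
fit('blocktop',(.60,.05),.09,.07,.095)
fit('dock',(.65,-.19),.1,.007,.03)
fit('pegs',(.65,-.19),.1,.017,.03)
fit('monbody',(.49,-.13),.1,.015,.09)
fit('ridge',(.49,-.13),.1,.062,.09)
fit('boardtop',(.5,-.40),.12,.1,.14)
fit('rack',(.5,-.40),.12,.03,.05)
fit('lamp',(.61,-.46),.1,.2,.3)
fit('botA',(.36,.2),.05,.06,.09)
fit('botB',(.7,-.35),.05,.06,.1)
fit('tumbler',(.8,-.15),.06,.06,.1)
fit('cupA',(.48,.01),.03,.012,.04)
fit('cupB',(.553,.05),.03,.012,.04)
fit('cupC',(.42,-.31),.04,.012,.04)
s=cv2.imread('pics/top0.png')[130:280,180:480]
cv2.imwrite('pics/topc.png',cv2.resize(s,None,fx=2.6,fy=2.6,interpolation=cv2.INTER_CUBIC))
```

```text
roof top 2524 c 619.8 334.6 wh 176.1 152.4 a 19.8 mean [0.631  0.3378 0.1899] zmed 0.1899
roof sc 2931 c 620.9 336.2 wh 178.2 152.8 a 20.2 mean [0.6313 0.3434 0.1892] zmed 0.1894
handle top 110 c 537.1 304.8 wh 10.3 94.0 a 20.2 mean [0.5373 0.3035 0.2188] zmed 0.219
handle sc 126 c 538.1 307.0 wh 12.2 92.4 a 21.3 mean [0.5385 0.3091 0.218 ] zmed 0.2183
blocktop top 434 c 654.3 50.7 wh 79.9 59.4 a 8.8 mean [0.6523 0.0509 0.08  ] zmed 0.08
blocktop sc 380 c 653.8 52.7 wh 79.4 64.3 a 7.6 mean [0.653  0.0561 0.0788] zmed 0.079
dock top 1492 c 658.0 -198.7 wh 171.1 182.3 a 89.3 mean [ 0.6535 -0.1922  0.0125] zmed 0.0124
dock sc 967 c 644.2 -184.9 wh 188.1 164.4 a 1.2 mean [ 0.6562 -0.1843  0.0114] zmed 0.0112
pegs top 120 c 651.4 -192.0 wh 146.4 116.1 a 89.2 mean [ 0.6545 -0.1986  0.0188] zmed 0.0183
pegs sc 32 c 659.5 -183.8 wh 144.4 109.5 a 88.7 mean [ 0.6601 -0.1834  0.0183] zmed 0.0179
monbody top 1196 c 486.7 -143.7 wh 99.7 130.9 a 9.7 mean [ 0.4864 -0.1421  0.048 ] zmed 0.0431
monbody sc 938 c 487.3 -140.4 wh 106.4 137.5 a 9.6 mean [ 0.4964 -0.1272  0.0449] zmed 0.0418
ridge top 211
[... 1079 characters left out ...]
umbler top 161 c 797.1 -152.9 wh 70.0 69.2 a 2.5 mean [ 0.8044 -0.1558  0.0833] zmed 0.0843
tumbler sc 321 c 798.3 -151.8 wh 78.4 69.1 a 66.9 mean [ 0.799  -0.1512  0.079 ] zmed 0.0793
cupA top 33 c 482.1 14.4 wh 37.7 35.3 a 44.5 mean [0.4809 0.014  0.0272] zmed 0.0295
cupA sc 88 c 483.9 15.8 wh 40.4 37.7 a 75.5 mean [0.4821 0.0144 0.0238] zmed 0.0243
cupB top 33 c 553.2 58.3 wh 34.1 37.1 a 89.5 mean [0.5552 0.0588 0.0269] zmed 0.0276
cupB sc 86 c 553.0 60.1 wh 39.4 37.8 a 88.2 mean [0.5518 0.0586 0.0232] zmed 0.0235
cupC top 45 c 416.9 -288.8 wh 35.6 36.2 a 46.2 mean [ 0.416  -0.2927  0.0255] zmed 0.0273
cupC sc 65 c 418.5 -291.2 wh 38.0 40.3 a 2.0 mean [ 0.4178 -0.2912  0.022 ] zmed 0.0216
```

View pics/topc.png

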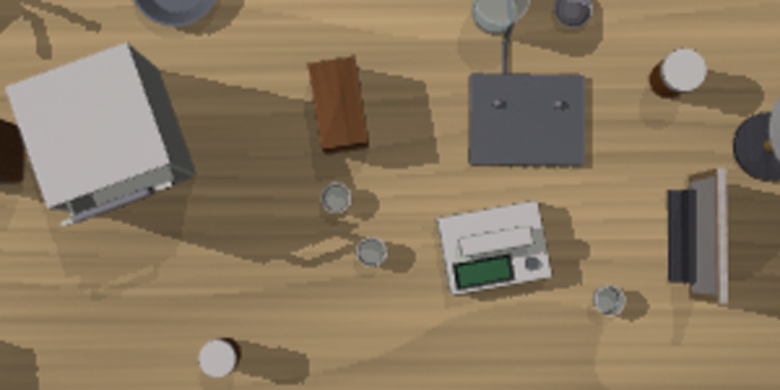

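```bash
cat >> h.py <<'E'
def Rd(yaw,tilt=0):
    "tool down, tool y at yaw deg; tilt deg about tool x"
    c,s=np.cos(np.radians(yaw)),np.sin(np.radians(yaw))
    return np.array([[-s,c,0],[c,s,0],[0,0,-1.]])@R.from_euler('x',tilt,degrees=True).as_matrix()
def plan(wps,start=None,smax=60,amax=.18):
    "wps: (opening, xyz mm, yaw[, tilt, maxstep])  or (opening, n) to wait; prints rows"
    s=get_state()
    if start is None: p=np.array(s['tcp_pos'])*1000; Q=rot(s['orientation'])
    else: p=np.array(start[0],float); Q=Rd(*start[1:])
    rows=[]
    for w in wps:
        if len(w)==2: rows+=[[w[0]]+[0]*6]*w[1]; continue
        t=np.array(w[1],float); G=Rd(w[2],w[3] if len(w)>3 else 0); sm=w[4] if len(w)>4 else smax
        n=int(max(1,np.ceil(np.linalg.norm(t-p)/sm-1e-3),np.ceil(np.linalg.norm(R.from_matrix(Q.T@G).as_rotvec())/amax-1e-2)))
        for k in range(n):
            a=1/(n-k); d=np.round(Q.T@(t-p)*a,0); r=np.round(R.from_matrix(Q.T@G).as_rotvec()*a,3)
            r[np.abs(r)<.003]=0
            rows.append([w[0],*d,*r]); p=p+Q@d; Q=Q@R.from_rotvec(r).as_matrix()
    for i in range(0,len(rows),8): print('['+',  '.join(','.join(f'{v:g}' for v in np.array(r)+0.) for r in rows[i:i+8])+']')
def st():
    s=get_state(); Q=rot(s['orientation'])
    print('t',round(s['clock'],2),'p',(np.array(s['tcp_pos'])*1000).round(1),'yaw',np.degrees(np.arctan2(Q[1,1],Q[0,1])).round(1),'z',Q[:,2].round(3),'F',np.round(s['wrist_force'],1),'gap',round(s['finger_gap']*1000,1),'grip',round(s['grip_force'],1),'j',np.round(s['joint_pos'],2))
E
python3 - <<'E'
from h import *
A=np.load('top0.npy').reshape(-1,3);c=np.array([.6326,.3399]);x=np.array([.94,.342]);y=np.array([-.342,.94])
q=(A[:,:2]-c); bx=q@x*1000; by=q@y*1000
for lo in range(-130,-60,6):
    m=(bx>=lo)&(bx<lo+6)&(abs(by)<55)&(A[:,2]>.01); print(lo,m.sum(),(np.percentile(A[m,2],[5,30,50,70,95])*1000).round(0) if m.any() else '')
m=(bx>-60)&(bx<60)&(A[:,2]>.17)&(abs(by)<100);print('y ext',np.percentile(by[m],[.5,99.5]), 'x ext', bx[(abs(by)<60)&(A[:,2]>.18)&(abs(bx)<130)].max())
st(); plan([(0,(450,360,320),20),(0,(537,305,300),20),(0,(537,305,202),20,0,35)])
E
```

```text
-130 0 
-124 1 [11. 11. 11. 11. 11.]
-118 0 
-112 8 [215. 216. 218. 218. 220.]
-106 74 [209. 218. 219. 221. 224.]
-100 39 [180. 215. 217. 219. 221.]
-94 0 
-88 1 [46. 46. 46. 46. 46.]
-82 4 [188. 189. 190. 191. 196.]
-76 85 [ 17. 187. 189. 191. 195.]
-70 115 [ 12.  17. 187. 189. 194.]
-64 125 [ 12.  17. 188. 190. 194.]
y ext [-76.05177421  73.71056088] x ext 74.20443066317301
t 1.3 p [167.6 550.1 231.3] yaw 73.1 z [ 0.  0. -1.] F [ 0.6 -0.2 -0.1] gap 85.3 grip 0.0 j [1.14 0.31 0.05 1.3  0.   1.43]
[0,-54,-17,-15,0,0,0.154,  0,-56,-8,-15,0,0,0.154,  0,-57,1,-15,0,0,0.154,  0,-56,9,-15,0,0,0.155,  0,-54,18,-14,0,0,0.154,  0,-50,26,-15,0,0,0.155,  0,-41,32,10,0,0,0,  0,-41,31,10,0,0,0]
[0,0,0,33,0,0,0,  0,0,0,33,0,0,0,  0,0,0,32,0,0,0]
```

arm_command(moves=[0, -54, -17, -15, 0, 0, 0.154, 0, -56, -8, -15, 0, 0, 0.154, 0, -57, 1, -15, 0, 0, 0.154, 0, -56, 9, -15, 0, 0, 0.155, 0, -54, 18, -14, 0, 0, 0.154, 0, -50, 26, -15, 0, 0, 0.155, 0, -41, 32, 10, 0, 0, 0, 0, -41, 31, 10, 0, 0, 0])

```text
clock: 2.3
tcp_pos: [0.5388, 0.3035, 0.3006]
orientation: [0.0, 0.574, 0.819, 0.001]
wrist_force: [0.8, 0.3, -0.6]
finger_gap: 0.0427
grip_force: 0.0
```

Run:
```python
from h import *
st()
p,d,W,T,f=cam('wrist');cv2.imwrite('pics/w1.png',p)
for r in recognise('wrist','bin_handle')[:2]:
    u,v=map(int,r['point']);print(r,W[v,u])
m=(W[...,2]>.208)&(W[...,2]<.235)&(abs(W[...,0]-.54)<.07)&(abs(W[...,1]-.305)<.07)
P=W[m];print(len(P));print(cv2.minAreaRect((P[:,:2]*1000).astype(np.float32)),np.percentile(P[:,2],[5,50,95]))
```

```text
t 2.3 p [538.8 303.5 300.6] yaw 20.0 z [ 0.001  0.001 -1.   ] F [ 0.8  0.3 -0.6] gap 42.7 grip 0.0 j [0.38 0.4  0.33 1.51 0.   1.61]
{'point': [322.3, 182.7], 'confidence': 0.82} [0.54097446 0.31477687 0.17091297]
1544
((536.0693359375, 305.650390625), (10.786063194274902, 93.1501693725586), 20.21993637084961) [0.21562947 0.21823433 0.21979936]
```

View pics/w1.png

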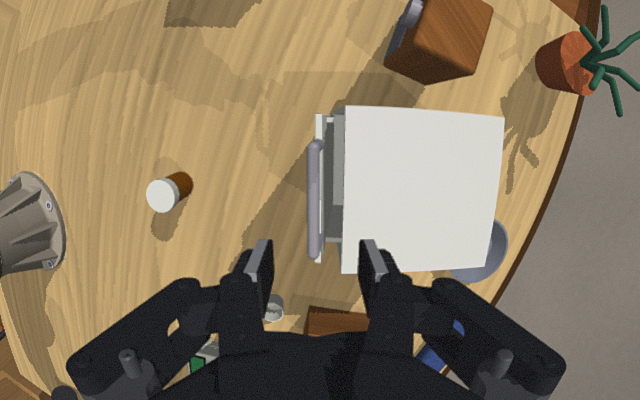

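Run:
```python
from h import *
h=np.array([537,305.5])+29*np.array([.94,.342]) # hinge xy
def H(t,dz=-13): 
    a=h-209*np.sin(t)*np.array([.94,.342]); return (*a,8+209*np.cos(t)+dz)
print(h,H(.14),H(.72))
w=[(0,(537,305.5,260),20),(0,H(.14),20,0,35),(-.9,3)]
w+=[(-.9,H(t),20,0,40) for t in np.linspace(.14,.71,11)[1:]]
w+=[(-.9,1),(0,2),(0,(H(.71)[0],H(.71)[1],300),20)]
plan(w)
```

```text
[564.26  315.418] (np.float64(536.8453596969933), np.float64(305.44373725145925), np.float64(201.95514320844117)) (np.float64(434.71728734448436), np.float64(268.28650241682305), np.float64(152.12739739044707))
[0,5,-2,38,0,0,-0.006,  0,0,0,29,0,0,0,  0,0,0,29,0,0,0,  -0.9,0,0,0,0,0,0,  -0.9,0,0,0,0,0,0,  -0.9,0,0,0,0,0,0,  -0.9,0,-12,2,0,0,0,  -0.9,0,-11,3,0,0,0]
[-0.9,0,-12,3,0,0,0,  -0.9,0,-11,4,0,0,0,  -0.9,0,-11,5,0,0,0,  -0.9,0,-11,5,0,0,0,  -0.9,0,-10,6,0,0,0,  -0.9,1,-10,6,0,0,0,  -0.9,0,-10,7,0,0,0,  -0.9,0,-9,8,0,0,0]
[-0.9,0,0,0,0,0,0,  0,0,0,0,0,0,0,  0,0,0,0,0,0,0,  0,0,0,-49,0,0,0,  0,0,0,-49,0,0,0,  0,-1,0,-49,0,0,0]
```

arm_command(moves=[0, 4, -1, 38, 0, 0, 0, 0, 0, 0, 29, 0, 0, 0, 0, 0, 0, 29, 0, 0, 0, -0.9, 0, 0, 0, 0, 0, 0, -0.9, 0, 0, 0, 0, 0, 0, -0.9, 0, 0, 0, 0, 0, 0, -0.9, 0, -12, 2, 0, 0, 0, -0.9, 0, -11, 3, 0, 0, 0], newtons=40)

```text
clock: 3.4
tcp_pos: [0.5149, 0.3012, 0.2016]
orientation: [0.001, 0.574, 0.819, 0.003]
wrist_force: [2.2, 2.6, 4.6]
finger_gap: 0.0085
grip_force: 39.8
```

arm_command(moves=[-0.9, 0, -12, 3, 0, 0, 0, -0.9, 0, -11, 4, 0, 0, 0, -0.9, 0, -11, 5, 0, 0, 0, -0.9, 0, -11, 5, 0, 0, 0, -0.9, 0, -10, 6, 0, 0, 0, -0.9, 0, -10, 6, 0, 0, 0, -0.9, 0, -10, 7, 0, 0, 0, -0.9, 0, -9, 8, 0, 0, 0])

```text
clock: 4.4
tcp_pos: [0.4327, 0.2714, 0.1551]
orientation: [-0.001, 0.573, 0.819, -0.0]
wrist_force: [-4.0, 4.3, 7.0]
finger_gap: 0.0083
grip_force: 41.9
```

arm_command(moves=[-0.9, 0, 0, 0, 0, 0, 0, -0.3, 0, 0, 0, 0, 0, 0, -0.3, 0, 0, 0, 0, 0, 0, 0, 0, 0, -49, 0, 0, 0, 0, 0, 0, -49, 0, 0, 0])

```text
clock: 5.03
tcp_pos: [0.4338, 0.2706, 0.2535]
orientation: [-0.0, 0.574, 0.819, -0.001]
wrist_force: [-0.1, -0.0, -0.2]
finger_gap: 0.0426
grip_force: 0.0
```

```bash
cat >> h.py <<'E'
def fitz(M,c,r,z0,z1):
    M=M.reshape(-1,3); m=(np.abs(M[:,0]*1000-c[0])<r)&(np.abs(M[:,1]*1000-c[1])<r)&(M[:,2]*1000>z0)&(M[:,2]*1000<z1)
    P=M[m]*1000
    if len(P)<5: return len(P)
    (x,y),(w,h),a=cv2.minAreaRect(P[:,:2].astype(np.float32)); return len(P),'c',round(x,1),round(y,1),'wh',round(w,1),round(h,1),'a',round(a,1),'z95',np.percentile(P[:,2],95).round(1)
def look(tag=None):
    Ws={}
    for c in('top','scene'):
        p,d,W,T,f=cam(c); Ws[c]=W
        if tag: cv2.imwrite(f'pics/{c}_{tag}.png',p)
        for r in recognise(c,'cup_1')[:6]:
            u,v=map(int,map(round,r['point'])); g=W[v,u]*1000
            print(c,'cup',round(r['confidence'],2),(u,v),g.round(0),fitz(W,g,28,12,40))
        print(c,'ridge',fitz(W,(490,-140),100,62,90))
    return Ws
E
python3 - <<'E'
from h import *
st(); W=look('2'); t=W['top'].reshape(-1,3)
x=np.array([.94,.342]);h=np.array([.5643,.3154]);bx=((t[:,:2]-h)@x)*1000;by=((t[:,:2]-h)@[-.342,.94])*1000
m=(abs(by)<30)&(t[:,2]>.14)&(bx<-90)&(bx>-200);print(bx[m].min(),np.median(bx[m]),np.percentile(t[m,2],[10,50,90]))
plan([(.4,(482,60,260),20),(.4,(482,15,120),80),(.4,(482,15,3),80,0,40),(-.6,3),(-.6,(482,15,150),80),(-.6,(480,90,280),90),(-.6,(505,293,270),110),(-.6,(505,293,170),110,0,50),(.3,3),(.3,(505,293,290),110)])
E
```

```text
t 5.03 p [433.8 270.6 253.5] yaw 20.0 z [-0.002 -0.002 -1.   ] F [-0.1 -0.  -0.2] gap 42.6 grip 0.0 j [ 0.4   0.19 -0.07  1.32 -0.    1.62]
top cup 0.67 (414, 245) [ 417. -294.    5.] (44, 'c', 416.5, -290.3, 'wh', 36.6, 36.5, 'a', 89.1, 'z95', np.float64(35.6))
top cup 0.59 (309, 205) [557.  59.   2.] (33, 'c', 553.3, 58.2, 'wh', 34.0, 37.1, 'a', 89.4, 'z95', np.float64(35.8))
top ridge (209, 'c', 494.3, -142.1, 'wh', 23.9, 89.5, 'a', 9.6, 'z95', np.float64(80.5))
scene cup 0.59 (336, 232) [552.  45.  21.] (69, 'c', 554.3, 55.3, 'wh', 38.9, 33.8, 'a', 2.3, 'z95', np.float64(33.4))
scene cup 0.55 (346, 219) [483.   3.   3.] (66, 'c', 482.6, 12.1, 'wh', 35.5, 40.0, 'a', 86.4, 'z95', np.float64(34.3))
scene cup 0.44 (320, 161) [ 421. -270.   29.] (45, 'c', 418.6, -283.4, 'wh', 28.3, 38.4, 'a', 89.2, 'z95', np.float64(31.5))
scene ridge (166, 'c', 495.8, -139.0, 'wh', 28.4, 96.3, 'a', 8.5, 'z95', np.float64(79.0))
-199.9541863752632 -151.1989208377165 [0.36142625 0.73475878 0.74037349]
[0.4,-54,-7,-1,0,0,0,  0.4,-54,-7,-2,0,0,0,  0.4,-53,-7,-1,0,0,0,  0.4,-54,-7,-2,0,0,0,  0.4,-7,-3,23,0,0,-0.175,  0.4,-6,-4,23,0,0,-0.175,  0.4,-6,-5,24,0,0,-0.174,  0.4,-5,-6,23,0,0,-0.175]
[0.4,-4,-6,24,0,0,-0.174,  0.4,-2,-7,23,0,0,-0.175,  0.4,0,0,39,0,0,0,  0.4,0,0,39,0,0,0,  0.4,0,0,39,0,0,0,  -0.6,0,0,0,0,0,0,  -0.6,0,0,0,0,0,0,  -0.6,0,0,0,0,0,0]
[-0.6,0,0,-49,0,0,0,  -0.6,0,0,-49,0,0,0,  -0.6,-1,0,-49,0,0,0,  -0.6,5,25,-43,0,0,-0.058,  -0.6,4,25,-43,0,0,-0.058,  -0.6,2,25,-44,0,0,-0.058,  -0.6,-6,51,3,0,0,-0.087,  -0.6,-11,50,2,0,0,-0.087]
[-0.6,-15,49,3,0,0,-0.088,  -0.6,-19,47,2,0,0,-0.087,  -0.6,0,0,33,0,0,0,  -0.6,0,0,34,0,0,0,  -0.6,0,0,33,0,0,0,  0.3,0,0,0,0,0,0,  0.3,0,0,0,0,0,0,  0.3,0,0,0,0,0,0]
[0.3,0,0,-60,0,0,0,  0.3,0,0,-60,0,0,0]
```

View pics/scene_2.png

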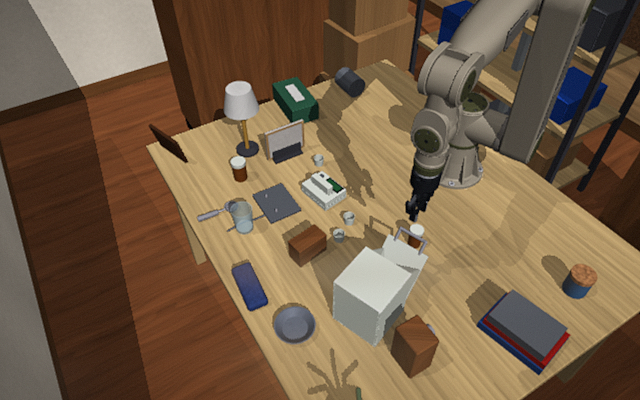

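arm_command(moves=[0.4, -54, -7, -1, 0, 0, 0, 0.4, -54, -7, -2, 0, 0, 0, 0.4, -53, -7, -1, 0, 0, 0, 0.4, -54, -7, -2, 0, 0, 0, 0.4, -7, -3, 23, 0, 0, -0.175, 0.4, -6, -4, 23, 0, 0, -0.175, 0.4, -6, -5, 24, 0, 0, -0.174, 0.4, -5, -6, 23, 0, 0, -0.175])

```text
clock: 6.22
tcp_pos: [0.4791, 0.0288, 0.1636]
orientation: [-0.002, 0.256, 0.967, -0.0]
wrist_force: [0.0, -0.2, 0.7]
finger_gap: 0.0598
grip_force: 0.0
```

arm_command(moves=[0.4, -4, -6, 24, 0, 0, -0.174, 0.4, -2, -7, 23, 0, 0, -0.175, 0.4, 0, 0, 39, 0, 0, 0, 0.4, 0, 0, 39, 0, 0, 0, 0.4, 0, 0, 39, 0, 0, 0, -0.6, 0, 0, 0, 0, 0, 0, -0.6, 0, 0, 0, 0, 0, 0, -0.6, 0, 0, 0, 0, 0, 0], newtons=20)

```text
clock: 7.22
tcp_pos: [0.4809, 0.0148, 0.0031]
orientation: [0.001, 0.087, 0.996, -0.0]
wrist_force: [0.2, -0.6, -0.2]
finger_gap: 0.036
grip_force: 23.4
```

Gripped (36 mm). Carry and drop.

arm_command(moves=[-0.6, 0, 0, -49, 0, 0, 0, -0.6, 0, 0, -49, 0, 0, 0, -0.6, -1, 0, -49, 0, 0, 0, -0.6, 5, 25, -43, 0, 0, -0.058, -0.6, 4, 25, -43, 0, 0, -0.058, -0.6, 2, 25, -44, 0, 0, -0.058, -0.6, -6, 51, 3, 0, 0, -0.087, -0.6, -11, 50, 2, 0, 0, -0.087])

```text
clock: 8.22
tcp_pos: [0.4923, 0.1936, 0.2765]
orientation: [0.002, -0.088, 0.996, 0.0]
wrist_force: [1.1, -0.0, -0.8]
finger_gap: 0.0361
grip_force: 23.4
```

arm_command(moves=[-0.6, -15, 49, 3, 0, 0, -0.088, -0.6, -19, 47, 2, 0, 0, -0.087, -0.6, 0, 0, 33, 0, 0, 0, -0.6, 0, 0, 34, 0, 0, 0, -0.6, 0, 0, 33, 0, 0, 0, 0.3, 0, 0, 0, 0, 0, 0, 0.3, 0, 0, 0, 0, 0, 0, 0.3, 0, 0, -60, 0, 0, 0])

```text
clock: 9.22
tcp_pos: [0.5017, 0.2923, 0.227]
orientation: [-0.004, -0.174, 0.985, -0.001]
wrist_force: [0.9, 0.4, 1.0]
finger_gap: 0.0553
grip_force: 0.0
```

Run:
```python
from h import *
st(); W=look()
plan([(.4,(505,293,285),110),(.4,(540,110,260),100),(.4,(553,59,120),90),(.4,(553,59,3),90,0,40),(-.6,3),(-.6,(553,59,150),90),(-.6,(530,120,280),100),(-.6,(505,293,270),110),(-.6,(505,293,170),110,0,50),(.3,2),(.3,(505,293,230),110)])
```

```text
t 9.22 p [501.7 292.3 227. ] yaw 110.0 z [-0.008 -0.003 -1.   ] F [0.9 0.4 1. ] gap 55.3 grip 0.0 j [ 0.39  0.33  0.06  1.31 -0.    0.04]
top cup 0.66 (413, 244) [ 420. -292.    2.] (43, 'c', 416.5, -290.3, 'wh', 36.9, 36.2, 'a', 88.4, 'z95', np.float64(34.5))
top cup 0.24 (238, 225) [490. 282. 100.] 0
top ridge (210, 'c', 494.3, -142.0, 'wh', 24.0, 89.3, 'a', 9.6, 'z95', np.float64(79.7))
scene cup 0.71 (339, 232) [541.  46.  15.] (56, 'c', 551.3, 55.4, 'wh', 34.1, 33.8, 'a', 89.7, 'z95', np.float64(31.0))
scene cup 0.36 (282, 137) [ 510. -396.   97.] (82, 'c', 510.9, -389.7, 'wh', 53.2, 28.9, 'a', 7.7, 'z95', np.float64(39.0))
scene cup 0.34 (404, 253) [468. 283. 119.] 0
scene ridge (169, 'c', 497.1, -139.4, 'wh', 28.9, 91.8, 'a', 9.4, 'z95', np.float64(78.2))
[0.4,1,-1,-52,0,0.007,0,  0.4,7,-46,6,0,0,0.044,  0.4,6,-46,6,0,0,0.044,  0.4,3,-46,7,0,0,0.043,  0.4,2,-47,6,0,0,0.044,  0.4,-1,-18,47,0,0,0.058,  0.4,-3,-17,47,0,0,0.058,  0.4,-3,-17,46,0,0,0.058]
[0.4,0,0,39,0,0,0,  0.4,0,0,39,0,0,0,  0.4,0,0,39,0,0,0,  -0.6,0,0,0,0,0,0,  -0.6,0,0,0,0,0,0,  -0.6,0,0,0,0,0,0,  -0.6,0,0,-49,0,0,0,  -0.6,0,0,-49,0,0,0]
[-0.6,0,0,-49,0,0,0,  -0.6,8,20,-43,0,0,-0.058,  -0.6,6,21,-43,0,0,-0.058,  -0.6,5,21,-44,0,0,-0.058,  -0.6,-2,58,3,0,0,-0.058,  -0.6,-5,58,4,0,0,-0.058,  -0.6,-8,58,3,0,0,-0.059,  -0.6,0,0,33,0,0,0]
[-0.6,0,0,34,0,0,0,  -0.6,0,0,33,0,0,0,  0.3,0,0,0,0,0,0,  0.3,0,0,0,0,0,0,  0.3,0,0,-60,0,0,0]
```

arm_command(moves=[0.4, 1, -1, -52, 0, 0.007, 0, 0.4, 7, -46, 6, 0, 0, 0.044, 0.4, 6, -46, 6, 0, 0, 0.044, 0.4, 3, -46, 7, 0, 0, 0.043, 0.4, 2, -47, 6, 0, 0, 0.044, 0.4, -1, -18, 47, 0, 0, 0.058, 0.4, -3, -17, 47, 0, 0, 0.058, 0.4, -3, -17, 46, 0, 0, 0.058])

```text
clock: 10.42
tcp_pos: [0.5502, 0.0573, 0.1153]
orientation: [-0.003, 0.001, 1.0, -0.001]
wrist_force: [0.1, -0.5, -0.6]
finger_gap: 0.0595
grip_force: 0.0
```

arm_command(moves=[0.4, 0, 0, 39, 0, 0, 0, 0.4, 0, 0, 39, 0, 0, 0, 0.4, 0, 0, 39, 0, 0, 0, -0.6, 0, 0, 0, 0, 0, 0, -0.6, 0, 0, 0, 0, 0, 0, -0.6, 0, 0, 0, 0, 0, 0])

```text
clock: 11.18
tcp_pos: [0.5494, 0.0578, -0.0001]
orientation: [-0.003, -0.0, 1.0, -0.001]
wrist_force: [-0.1, 0.3, -0.0]
finger_gap: 0.0366
grip_force: 20.9
```

arm_command(moves=[-0.6, 0, 0, -50, 0, 0, 0, -0.6, 0, 0, -50, 0, 0, 0, -0.6, 0, 0, -50, 0, 0, 0, -0.6, 8, 20, -43, 0, 0, -0.058, -0.6, 6, 21, -43, 0, 0, -0.058, -0.6, 5, 21, -44, 0, 0, -0.058, -0.6, -2, 58, 3, 0, 0, -0.058, -0.6, -5, 58, 4, 0, 0, -0.058])

```text
clock: 12.18
tcp_pos: [0.5122, 0.2355, 0.2738]
orientation: [-0.002, -0.145, 0.989, -0.001]
wrist_force: [0.5, -0.2, 0.1]
finger_gap: 0.0364
grip_force: 21.0
```

arm_command(moves=[-0.6, -12, 59, 3, 0, 0, -0.059, -0.6, 0, 0, 33, 0, 0, 0, -0.6, 0, 0, 34, 0, 0, 0, -0.6, 0, 0, 33, 0, 0, 0, 0.3, 0, 0, 0, 0, 0, 0, 0.3, 0, 0, 0, 0, 0, 0, 0.3, 0, 0, -60, 0, 0, 0])

```text
clock: 13.05
tcp_pos: [0.5037, 0.293, 0.2266]
orientation: [-0.008, -0.174, 0.985, -0.002]
wrist_force: [1.2, -0.6, 0.3]
finger_gap: 0.0556
grip_force: 0.0
```

Run:
```python
from h import *
st(); W=look('3')
plan([(.4,(500,290,285),100),(.4,(440,-200,270),70),(.4,(417,-291,120),30),(.4,(417,-291,3),30,0,40),(-.6,3),(-.6,(417,-291,150),30),(-.6,(420,-200,290),50),(-.6,(480,200,290),100),(-.6,(505,293,270),110),(-.6,(505,293,170),110,0,50),(.3,2),(.3,(505,293,230),110)])
```

```text
t 13.05 p [503.7 293.  226.6] yaw 110.0 z [-0.015 -0.006 -1.   ] F [ 1.2 -0.6  0.3] gap 55.6 grip 0.0 j [0.39 0.34 0.08 1.32 0.   0.04]
top cup 0.5 (415, 244) [ 420. -299.    1.] (44, 'c', 417.5, -289.3, 'wh', 35.3, 37.4, 'a', 55.4, 'z95', np.float64(36.4))
top cup 0.43 (230, 206) [553. 317.  57.] (78, 'c', 564.0, 316.5, 'wh', 31.8, 57.0, 'a', 6.4, 'z95', np.float64(34.8))
top cup 0.43 (231, 201) [572. 320.  29.] (95, 'c', 567.8, 318.7, 'wh', 32.4, 61.6, 'a', 15.4, 'z95', np.float64(35.2))
top ridge (209, 'c', 494.3, -142.1, 'wh', 24.0, 89.3, 'a', 9.6, 'z95', np.float64(81.1))
scene cup 0.24 (402, 253) [476. 282. 123.] 0
scene ridge (163, 'c', 496.1, -139.0, 'wh', 27.2, 93.5, 'a', 8.0, 'z95', np.float64(78.8))
[0.4,9,-2,-52,0,0,0.174,  0.4,16,-52,2,0,0,0.058,  0.4,13,-53,2,0,0,0.058,  0.4,10,-54,2,0,0,0.058,  0.4,7,-55,1,0,0,0.058,  0.4,4,-55,2,0,0,0.058,  0.4,0,-55,1,0,0,0.059,  0.4,-3,-55,2,0,0,0.058]
[0.4,-6,-54,1,0,0,0.059,  0.4,-9,-54,2,0,0,0.058,  0.4,-2,-23,37,0,0,0.175,  0.4,-7,-23,38,0,0,0.174,  0.4,-10,-21,37,0,0,0.175,  0.4,-14,-19,38,0,0,0.174,  0.4,0,0,39,0,0,0,  0.4,0,0,39,0,0,0]
[0.4,0,0,39,0,0,0,  -0.6,0,0,0,0,0,0,  -0.6,0,0,0,0,0,0,  -0.6,0,0,0,0,0,0,  -0.6,0,0,-49,0,0,0,  -0.6,0,0,-49,0,0,0,  -0.6,0,0,-49,0,0,0,  -0.6,26,16,-47,0,0,-0.116]
[-0.6,24,19,-47,0,0,-0.116,  -0.6,21,22,-46,0,0,-0.117,  -0.6,30,49,0,0,0,-0.125,  -0.6,24,53,0,0,0,-0.125,  -0.6,17,55,0,0,0,-0.125,  -0.6,10,57,0,0,0,-0.124,  -0.6,3,58,0,0,0,-0.125,  -0.6,-4,57,0,0,0,-0.124]
[-0.6,-12,57,0,0,0,-0.125,  -0.6,-20,43,10,0,0,-0.087,  -0.6,-24,42,10,0,0,-0.087,  -0.6,0,0,50,0,0,0,  -0.6,0,0,50,0,0,0,  0.3,0,0,0,0,0,0,  0.3,0,0,0,0,0,0,  0.3,0,0,-60,0,0,0]
```

arm_command(moves=[0.4, 9, -2, -52, 0, 0, 0.174, 0.4, 16, -52, 2, 0, 0, 0.058, 0.4, 13, -53, 2, 0, 0, 0.058, 0.4, 10, -54, 2, 0, 0, 0.058, 0.4, 7, -55, 1, 0, 0, 0.058, 0.4, 4, -55, 2, 0, 0, 0.058, 0.4, 0, -55, 1, 0, 0, 0.059, 0.4, -3, -55, 2, 0, 0, 0.058])

```text
clock: 14.25
tcp_pos: [0.4512, -0.094, 0.2707]
orientation: [-0.003, 0.117, 0.993, -0.002]
wrist_force: [1.4, -0.6, 0.2]
finger_gap: 0.0597
grip_force: 0.0
```

arm_command(moves=[0.4, -6, -54, 1, 0, 0, 0.059, 0.4, -9, -54, 2, 0, 0, 0.058, 0.4, -2, -23, 37, 0, 0, 0.175, 0.4, -7, -23, 38, 0, 0, 0.174, 0.4, -10, -21, 37, 0, 0, 0.175, 0.4, -14, -19, 38, 0, 0, 0.174, 0.4, 0, 0, 0, 0, 0, 0])

```text
clock: 15.12
tcp_pos: [0.4122, -0.2915, 0.1155]
orientation: [-0.005, 0.501, 0.866, -0.002]
wrist_force: [-0.1, 0.8, 0.2]
finger_gap: 0.06
grip_force: 0.0
```

Run:
```python
from h import *
st()
p,d,W,T,f=cam('wrist')
print(fitz(W,(417,-291),35,12,40))
plan([(.4,(417,-290.5,3),30,0,40),(-.6,3)])
```

```text
t 15.12 p [ 412.2 -291.5  115.5] yaw 29.9 z [-0.011  0.002 -1.   ] F [-0.1  0.8  0.2] gap 60.0 grip 0.0 j [-0.77  0.25 -0.33  1.   -0.01  0.28]
(894, 'c', 416.8, -289.1, 'wh', 38.2, 38.5, 'a', 88.0, 'z95', np.float64(31.6))
[0.4,-1,2,38,0,0,0,  0.4,0,1,38,-0.004,0,0,  0.4,-1,1,38,-0.003,-0.005,0,  -0.6,0,0,0,0,0,0,  -0.6,0,0,0,0,0,0,  -0.6,0,0,0,0,0,0]
```

View pics/top_3.png

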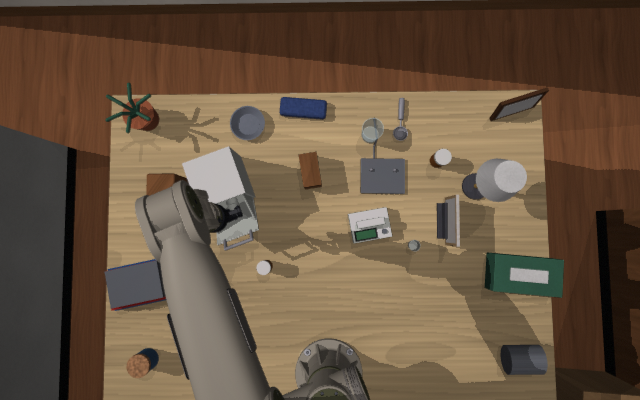

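arm_command(moves=[0.4, -1, 4, 38, 0, 0, 0, 0.4, 0, 1, 38, -0.004, 0, 0, 0.4, -1, 0, 37, -0.003, -0.005, 0, -0.6, 0, 0, 0, 0, 0, 0, -0.6, 0, 0, 0, 0, 0, 0, -0.6, 0, 0, 0, 0, 0, 0])

```text
clock: 15.92
tcp_pos: [0.4207, -0.2925, 0.0074]
orientation: [0.004, 0.499, 0.866, -0.001]
wrist_force: [-0.1, 0.6, -0.4]
finger_gap: 0.0362
grip_force: 23.6
```

arm_command(moves=[-0.6, 0, 0, -49, 0, 0, 0, -0.6, 0, 0, -49, 0, 0, 0, -0.6, 0, 0, -49, 0, 0, 0, -0.6, 26, 16, -47, 0, 0, -0.116, -0.6, 24, 19, -47, 0, 0, -0.116, -0.6, 21, 22, -46, 0, 0, -0.117, -0.6, 30, 49, 0, 0, 0, -0.125, -0.6, 24, 53, 0, 0, 0, -0.125])

```text
clock: 16.92
tcp_pos: [0.4396, -0.0836, 0.2941]
orientation: [0.004, 0.221, 0.975, -0.002]
wrist_force: [1.8, 0.4, -0.1]
finger_gap: 0.036
grip_force: 23.7
```

Run:
```python
from h import *
st()
plan([(-.6,(480,200,290),100),(-.6,(503,292,270),110),(-.6,(503,292,170),110,0,50),(.3,2),(.3,(503,292,290),110)])
```

```text
t 16.93 p [439.6 -83.6 294.1] yaw 64.5 z [ 0.007 -0.005 -1.   ] F [ 1.8  0.4 -0.1] gap 36.0 grip 23.7 j [-0.37  0.05 -0.13  1.39 -0.    0.08]
[-0.6,17,55,1,0,0,-0.124,  -0.6,10,56,1,0,0,-0.124,  -0.6,3,57,0,0,0,-0.124,  -0.6,-4,57,1,-0.003,0.003,-0.124,  -0.6,-10,57,0,0,0.003,-0.123,  -0.6,-20,43,10,0,0,-0.087,  -0.6,-23,42,10,0,0,-0.088,  -0.6,0,0,50,0,0,0]
[-0.6,0,0,50,0,0,0,  0.3,0,0,0,0,0,0,  0.3,0,0,0,0,0,0,  0.3,0,0,-60,0,0,0,  0.3,0,0,-60,0,0,0]
```

arm_command(moves=[-0.6, 17, 55, 1, 0, 0, -0.124, -0.6, 10, 56, 1, 0, 0, -0.124, -0.6, 3, 57, 0, 0, 0, -0.124, -0.6, -4, 57, 1, -0.003, 0.003, -0.124, -0.6, -10, 57, 0, 0, 0.003, -0.123, -0.6, -20, 43, 10, 0, 0, -0.087, -0.6, -23, 42, 10, 0, 0, -0.088, -0.6, 0, 0, 50, 0, 0, 0])

```text
clock: 17.92
tcp_pos: [0.5065, 0.2956, 0.2214]
orientation: [0.003, -0.175, 0.985, 0.002]
wrist_force: [-0.0, -0.4, -0.3]
finger_gap: 0.0361
grip_force: 23.7
```

arm_command(moves=[-0.6, 0, 0, 50, 0, 0, 0, 0.3, 0, 0, 0, 0, 0, 0, 0.3, 0, 0, 0, 0, 0, 0, 0.3, 0, 0, -60, 0, 0, 0, 0.3, 0, 0, -60, 0, 0, 0, -0.9, 0, 0, 0, 0, 0, 0])

```text
clock: 18.68
tcp_pos: [0.5071, 0.2924, 0.2978]
orientation: [0.006, -0.172, 0.985, 0.002]
wrist_force: [0.0, -0.5, 0.2]
finger_gap: 0.0386
grip_force: 0.0
```

Run:
```python
from h import *
st(); look('4')
p,d,W,T,f=cam('wrist'); cv2.imwrite('pics/w4.png',p)
for r in recognise('wrist','cup_1')[:5]:
    u,v=map(int,r['point']);print(r,W[v,u].round(3))
m=(W[...,2]>.15)&(W[...,2]<.185)&(abs(W[...,0]-.434)<.06)&(abs(W[...,1]-.268)<.07)
P=W[m];print(len(P),cv2.minAreaRect((P[:,:2]*1000).astype(np.float32)) if len(P) else '')
```

```text
t 18.68 p [507.1 292.4 297.8] yaw 109.8 z [ 0.011  0.006 -1.   ] F [ 0.  -0.5  0.2] gap 38.6 grip 0.0 j [0.39 0.32 0.21 1.45 0.   0.04]
top cup 0.54 (372, 226) [ 483. -150.   45.] (32, 'c', 482.4, -150.5, 'wh', 53.0, 52.8, 'a', 88.8, 'z95', np.float64(39.7))
top cup 0.47 (236, 216) [519. 286. 110.] 0
top ridge (210, 'c', 494.4, -142.4, 'wh', 24.0, 89.8, 'a', 9.6, 'z95', np.float64(81.1))
scene cup 0.69 (405, 251) [465. 282. 125.] 0
scene ridge (169, 'c', 495.9, -139.2, 'wh', 28.8, 97.1, 'a', 6.7, 'z95', np.float64(78.2))
{'point': [316.8, 188.1], 'confidence': 0.86} [0.51  0.294 0.111]
{'point': [4.3, 62.0], 'confidence': 0.62} [ 0.487 -0.389  0.014]
{'point': [315.7, 211.4], 'confidence': 0.61} [0.551 0.307 0.054]
{'point': [313.8, 224.0], 'confidence': 0.59} [0.577 0.314 0.028]
1611 ((438.0833740234375, 270.13446044921875), (23.975814819335938, 93.36052703857422), 19.91335678100586)
```

View pics/w4.png

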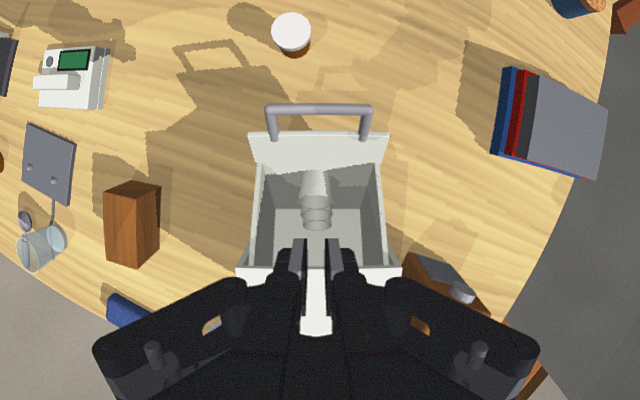

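Run:
```python
from h import *
h=np.array([564.3,315.4])
def H(t,dz=-13): 
    a=h-209*np.sin(t)*np.array([.94,.342]); return (*a,8+209*np.cos(t)+dz)
w=[(0,(435,269,270),20),(0,H(.71),20,0,45),(-.9,2)]
w+=[(-.9,H(t),20,0,40) for t in np.linspace(.71,0,14)[1:]]
plan(w)
```

```text
[0,8,0,2,0,0,0.174,  0,8,-1,2,0,0,0.174,  0,8,-2,2,0,0,0.174,  0,7,-4,2,0,0,0.174,  0,6,-5,2,0,0,0.174,  0,5,-6,2,0,0,0.174,  0,4,-7,2,0,0,0.175,  0,3,-7,2,-0.003,0,0.174]
[0,2,-8,2,0,0,0.175,  0,0,1,39,0,0,0,  0,0,0,39,0,0,0,  0,0,1,38,0,0,0,  -0.9,0,0,0,0,0,0,  -0.9,0,0,0,0,0,0,  -0.9,0,9,-7,0,0,0,  -0.9,0,9,-7,0,0,0]
[-0.9,0,9,-6,0,0,0,  -0.9,0,10,-6,0,0,0,  -0.9,0,10,-5,0,0,0,  -0.9,0,11,-5,0,0,0,  -0.9,0,11,-4,0,0,0,  -0.9,0,10,-3,0,0,0,  -0.9,0,12,-3,0,0,0,  -0.9,0,11,-2,0,0,0]
[-0.9,0,11,-1,0,0,0,  -0.9,0,11,-1,0,0,0,  -0.9,0,12,-1,0,0,0]
```

arm_command(moves=[0, 8, 0, 2, 0, 0, 0.174, 0, 8, -1, 2, 0, 0, 0.174, 0, 8, -2, 2, 0, 0, 0.174, 0, 7, -4, 2, 0, 0, 0.174, 0, 6, -5, 2, 0, 0, 0.174, 0, 5, -6, 2, 0, 0, 0.174, 0, 4, -7, 2, 0, 0, 0.175, 0, 3, -7, 2, 0, 0, 0.174], newtons=40)

```text
clock: 19.98
tcp_pos: [0.4423, 0.2707, 0.2709]
orientation: [-0.002, 0.502, 0.865, -0.002]
wrist_force: [0.4, 0.5, -0.2]
finger_gap: 0.0428
grip_force: 0.0
```

arm_command(moves=[0, 2, -8, 2, 0, 0, 0.175, 0, 0, 1, 39, 0, 0, 0, 0, 0, 0, 39, 0, 0, 0, 0, 0, 1, 38, 0, 0, 0, -0.9, 0, 0, 0, 0, 0, 0, -0.9, 0, 0, 0, 0, 0, 0, -0.9, 0, 9, -7, 0, 0, 0, -0.9, 0, 9, -7, 0, 0, 0])

```text
clock: 20.98
tcp_pos: [0.4545, 0.2759, 0.1697]
orientation: [-0.001, 0.574, 0.819, -0.001]
wrist_force: [-0.9, -0.9, -1.7]
finger_gap: 0.0086
grip_force: 39.3
```

arm_command(moves=[-0.9, 0, 9, -6, 0, 0, 0, -0.9, 0, 10, -6, 0, 0, 0, -0.9, 0, 10, -5, 0, 0, 0, -0.9, 0, 11, -5, 0, 0, 0, -0.9, 0, 11, -4, 0, 0, 0, -0.9, 0, 10, -3, 0, 0, 0, -0.9, 0, 12, -3, 0, 0, 0, -0.9, 0, 11, -2, 0, 0, 0])

```text
clock: 21.98
tcp_pos: [0.5343, 0.3048, 0.2022]
orientation: [-0.001, 0.574, 0.819, -0.001]
wrist_force: [-1.2, -1.8, 1.7]
finger_gap: 0.008
grip_force: 40.6
```

arm_command(moves=[-0.9, 0, 11, -1, 0, 0, 0, -0.9, 0, 11, -1, 0, 0, 0, -0.9, 0, 8, -1, 0, 0, 0])

```text
clock: 22.35
tcp_pos: [0.5593, 0.3139, 0.2041]
orientation: [-0.003, 0.574, 0.819, -0.004]
wrist_force: [-16.7, -8.5, 8.8]
finger_gap: 0.0086
grip_force: 41.7
```

arm_command(moves=[-0.9, 0, 5, 0, 0, 0, 0, -0.9, 0, 3, 0, 0, 0, 0, -0.9, 0, 0, 0, 0, 0, 0])

```text
clock: 22.72
tcp_pos: [0.5593, 0.3139, 0.204]
orientation: [-0.007, 0.573, 0.819, -0.01]
wrist_force: [-27.3, -13.8, 15.1]
finger_gap: 0.0086
grip_force: 42.6
```

arm_command(moves=[-0.9, 0, -7, 0, 0, 0, 0, -0.4, 0, 0, 0, 0, 0, 0, -0.4, 0, 0, 0, 0, 0, 0, -0.4, 0, 0, -50, 0, 0, 0, -0.4, 0, 0, -50, 0, 0, 0, -0.4, -30, -30, 0, 0, 0, 0, -0.4, -30, -40, 0, 0, 0, 0])

```text
clock: 23.6
tcp_pos: [0.5187, 0.2348, 0.3052]
orientation: [-0.0, 0.573, 0.819, 0.0]
wrist_force: [0.6, -0.8, 0.3]
finger_gap: 0.0259
grip_force: 0.0
```

Run:
```python
from h import *
st(); Ws=look('5')
p,d,W,T,f=cam('wrist'); cv2.imwrite('pics/w5.png',p)
for n,M in(('top',Ws['top']),('scene',Ws['scene']),('wrist',W)):
    print(n,'handle',fitz(M,(560,313),70,209,235),'roof',fitz(M,(630,338),120,182,200))
    M=M.reshape(-1,3)*1000; q=M[:,:2]-[632.6,339.9]; bx=q@[.94,.342]; by=q@[-.342,.94]
    for lo in range(-90,-50,4):
        m=(bx>=lo)&(bx<lo+4)&(abs(by)<50)&(M[:,2]>8)&(M[:,2]<240); 
        if m.any(): print(lo,m.sum(),np.percentile(M[m,2],[5,50,95]).round(0),end=' ')
    print()
```

```text
t 23.6 p [518.7 234.8 305.2] yaw 20.0 z [-0.001  0.001 -1.   ] F [ 0.6 -0.8  0.3] gap 25.9 grip 0.0 j [0.28 0.3  0.2  1.48 0.   1.5 ]
top ridge (210, 'c', 494.4, -142.3, 'wh', 24.0, 90.4, 'a', 9.6, 'z95', np.float64(80.7))
scene ridge (164, 'c', 495.7, -139.2, 'wh', 28.5, 94.0, 'a', 11.6, 'z95', np.float64(78.4))
top handle 0 roof (1426, 'c', 631.0, 338.3, 'wh', 154.2, 150.3, 'a', 19.8, 'z95', np.float64(194.3))
-82 25 [ 18.  82. 181.] -78 2 [185. 187. 189.] -74 2 [190. 192. 193.] -70 3 [188. 188. 190.] -66 2 [187. 188. 188.] -62 3 [188. 193. 193.] -58 5 [187. 189. 192.] -54 5 [188. 191. 192.] 
scene handle (132, 'c', 561.4, 315.7, 'wh', 14.4, 92.7, 'a', 21.1, 'z95', np.float64(224.5)) roof (2778, 'c', 632.6, 340.6, 'wh', 155.4, 153.0, 'a', 19.4, 'z95', np.float64(193.4))
-86 1 [217. 217. 217.] -82 16 [214. 219. 222.] -78 78 [187. 219. 224.] -74 114 [188. 212. 223.] -70 52 [186. 190. 222.] -66 46 [187. 189. 193.] -62 45 [185. 190. 193.] -58 42 [186. 190. 193.] -54 38 [186. 190. 193.] 
wrist handle (1568, 'c', 558.9, 314.2, 'wh', 11.2, 92.8, 'a', 20.0, 'z95', np.float64(221.6)) roof (21614, 'c', 628.0, 338.8, 'wh', 157.7, 150.7, 'a', 19.7, 'z95', np.float64(190.3))
-86 429 [184. 217. 220.] -82 3635 [ 34. 153. 221.] -78 849 [183. 220. 221.] -74 48 [217. 218. 219.] -66 302 [188. 189. 190.] -62 504 [188. 189. 190.] -58 495 [188. 189. 190.] -54 480 [188. 189. 190.]
```

View pics/w5.png

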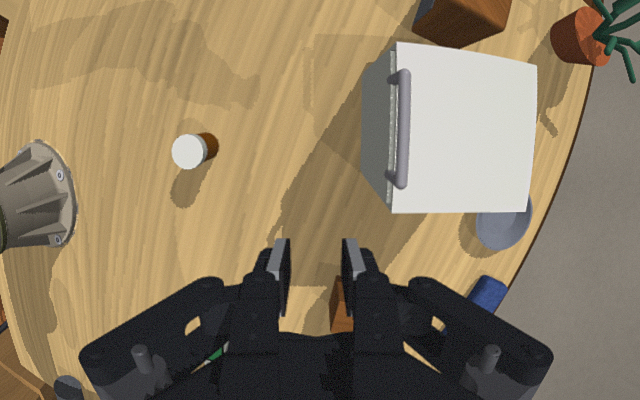

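Run:
```python
from h import *
plan([(.3,(580,-150,340),9.6)])
```

```text
[0.3,-55,-10,-5,0,0,0.026,  0.3,-55,-9,-5,0,0,0.026,  0.3,-55,-8,-5,0,0,0.026,  0.3,-55,-6,-5,0,0,0.026,  0.3,-56,-5,-5,0,0,0.026,  0.3,-56,-3,-5,0,0,0.026,  0.3,-55,-2,-5,0,0,0.025]
```

arm_command(moves=[0.3, -55, -10, -5, 0, 0, 0.026, 0.3, -55, -9, -5, 0, 0, 0.026, 0.3, -55, -8, -5, 0, 0, 0.026, 0.3, -55, -6, -5, 0, 0, 0.026, 0.3, -56, -5, -5, 0, 0, 0.026, 0.3, -56, -3, -5, 0, 0, 0.026, 0.3, -55, -2, -5, 0, 0, 0.025, 0.3, 0, 0, 0, 0, 0, 0])

```text
clock: 24.85
tcp_pos: [0.5815, -0.1539, 0.3386]
orientation: [-0.001, 0.647, 0.762, -0.001]
wrist_force: [-0.2, 0.9, 0.1]
finger_gap: 0.0554
grip_force: 0.0
```

```bash
cat >> h.py <<'E'
def dock(Ws):
    for n,(p,W) in Ws.items():
        g=p.astype(int); m=(abs(W[...,0]-.655)<.12)&(abs(W[...,1]+.19)<.12)&(W[...,2]>.006)&(W[...,2]<.03)&(g.max(2)-g.min(2)<25)
        m=cv2.morphologyEx(m.astype(np.uint8),cv2.MORPH_OPEN,np.ones((3,3)))
        k,L,S,C=cv2.connectedComponentsWithStats(m)
        i=1+S[1:,4].argmax(); P=W[L==i]*1000; print(n,'dock',S[i,4],cv2.minAreaRect(P[:,:2].astype(np.float32)),np.median(P[:,2]))
        h=(W[...,2]*1000>np.median(P[:,2])+5.5)&(L==i); k,L2,S2,C2=cv2.connectedComponentsWithStats(h.astype(np.uint8))
        for j in range(1,k):
            if S2[j,4]>2: Q=W[L2==j]*1000; print('  peg',S2[j,4],Q.mean(0).round(1),((Q.min(0)+Q.max(0))/2).round(1))
E
python3 - <<'E'
from h import *
st(); Ws={}
for c in('wrist','top','scene'):
    p,d,W,T,f=cam(c); Ws[c]=(p,W); print(c,'ridge',fitz(W,(490,-140),100,66,90),'body',fitz(W,(490,-140),100,30,90),'block',fitz(W,(650,50),85,70,95),'boardtop',fitz(W,(497,-402),110,122,140))
    if c=='wrist': cv2.imwrite('pics/w6.png',p)
dock(Ws)
E
```

```text
t 24.85 p [ 581.5 -153.9  338.6] yaw 9.4 z [-0.003 -0.001 -1.   ] F [-0.2  0.9  0.1] gap 55.4 grip 0.0 j [-0.39  0.37  0.39  1.59 -0.    1.02]
wrist ridge (1210, 'c', 493.6, -141.1, 'wh', 25.0, 89.9, 'a', 9.6, 'z95', np.float64(76.1)) body (5941, 'c', 485.5, -143.0, 'wh', 101.0, 130.1, 'a', 9.6, 'z95', np.float64(75.3)) block (3341, 'c', 668.0, 53.2, 'wh', 110.8, 60.9, 'a', 8.6, 'z95', np.float64(80.5)) boardtop (18, 'c', 535.4, -399.5, 'wh', 2.1, 7.3, 'a', 89.3, 'z95', np.float64(131.8))
top ridge (25, 'c', 487.8, -104.8, 'wh', 13.2, 22.7, 'a', 89.1, 'z95', np.float64(80.8)) body (266, 'c', 501.7, -91.0, 'wh', 49.2, 105.3, 'a', 60.8, 'z95', np.float64(73.4)) block (615, 'c', 669.4, 53.0, 'wh', 110.6, 59.8, 'a', 8.4, 'z95', np.float64(84.5)) boardtop (217, 'c', 496.1, -403.3, 'wh', 12.8, 157.7, 'a', 88.5, 'z95', np.float64(139.5))
scene ridge (154, 'c', 495.2, -138.2, 'wh', 29.5, 95.8, 'a', 9.2, 'z95', np.float64(78.8)) body (813, 'c', 488.5, -140.1, 'wh', 104.8, 136.1, 'a', 8.1, 'z95', np.float64(75.4)) block (579, 'c', 670.3, 54.6, 'wh', 111.4, 66.8, 'a', 8.3, 'z95', np.float64(82.
[... 176 characters left out ...]
.09776306152344), 88.4484634399414) 10.978452005932004
  peg 39 [ 673.3 -152.2   19.4] [ 673.7 -152.6   19.2]
  peg 36 [ 671.  -230.8   19. ] [ 671.4 -231.1   19.4]
top dock 521 ((654.8331298828125, -148.4408721923828), (58.827701568603516, 120.7396469116211), 88.77664184570312) 12.208614968042042
  peg 6 [ 673.6 -152.4   20.4] [ 673.9 -153.    20.9]
  peg 3 [ 638.  -151.2   18.8] [ 638.  -150.7   18.9]
scene dock 830 ((653.9688110351562, -189.57058715820312), (155.1953125, 119.19290161132812), 87.98934173583984) 10.987759656977737
  peg 3 [ 651.5 -242.4   17.7] [ 651.5 -242.7   17.8]
  peg 5 [ 675.1 -228.7   20.2] [ 674.8 -231.3   20.3]
  peg 10 [ 677.3 -146.6   20.4] [ 677.7 -146.1   21.9]
```

View pics/w6.png

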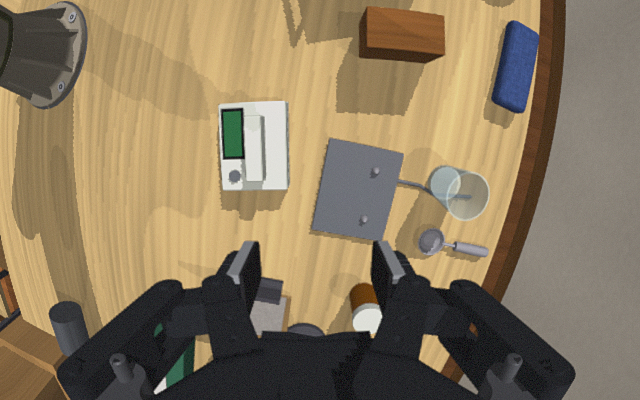

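Run:
```python
from h import *
plan([(.4,(494,-141.7,200),9.6),(.4,(494,-141.7,120),9.6),(.4,(494,-141.7,45),9.6,0,38),(-.9,3)])
```

```text
[0.4,7,-28,47,0,0,0,  0.4,7,-28,46,0,0,0,  0.4,8,-27,47,-0.004,0,0,  0.4,0,0,40,0,0,0,  0.4,0,0,40,0,0,0,  0.4,0,0,37,0,0,0,  0.4,0,0,38,0,0,0,  -0.9,0,0,0,0,0,0]
[-0.9,0,0,0,0,0,0,  -0.9,0,0,0,0,0,0]
```

arm_command(moves=[0.4, 7, -28, 47, 0, 0, 0, 0.4, 7, -28, 46, 0, 0, 0, 0.4, 8, -27, 47, -0.004, 0, 0, 0.4, 0, 0, 40, 0, 0, 0, 0.4, 0, 0, 40, 0, 0, 0, 0.4, 0, 0, 0, 0, 0, 0], newtons=60)

```text
clock: 25.75
tcp_pos: [0.4912, -0.1396, 0.1178]
orientation: [-0.003, 0.644, 0.765, -0.001]
wrist_force: [-0.3, 0.2, 1.0]
finger_gap: 0.0594
grip_force: 0.0
```

Run:
```python
from h import *
st();p,d,W,T,f=cam('wrist'); print(fitz(W,(490,-140),100,66,90),fitz(W,(490,-140),100,30,90))
plan([(.4,(494,-141.7,45),9.6,0,38),(-.9,3)])
```

```text
t 25.75 p [ 491.2 -139.6  117.8] yaw 9.8 z [-0.005  0.003 -1.   ] F [-0.3  0.2  1. ] gap 59.4 grip 0.0 j [-0.43  0.26 -0.32  1.    0.    0.97]
(4840, 'c', 493.2, -141.4, 'wh', 24.3, 90.2, 'a', 10.0, 'z95', np.float64(75.9)) (20732, 'c', 485.5, -142.5, 'wh', 101.3, 129.8, 'a', 9.8, 'z95', np.float64(75.3))
[0.4,-1,1,37,0,0,0,  0.4,0,0,38,0,0,0.003,  -0.9,0,0,0,0,0,0,  -0.9,0,0,0,0,0,0,  -0.9,0,0,0,0,0,0]
```

arm_command(moves=[0.4, -2, 2, 37, 0, 0, 0, 0.4, 0, 0, 36, 0, 0, 0, -0.9, 0, 0, 0, 0, 0, 0, -0.9, 0, 0, 0, 0, 0, 0, -0.9, 0, 0, 0, 0, 0, 0])

```text
clock: 26.42
tcp_pos: [0.4975, -0.1445, 0.0495]
orientation: [0.002, 0.645, 0.764, 0.001]
wrist_force: [-0.9, 0.9, 5.5]
finger_gap: 0.0231
grip_force: 61.4
```

Run:
```python
from h import *
st(); s=get_state(); t=np.array(s['tcp_pos'])*1000
plan([(-.9,(t[0],t[1],110),9.8,0,35),(-.9,(661,-191.6,100),-1.6,0,40),(-.9,1)])
```

```text
t 26.43 p [ 497.5 -144.5   49.5] yaw 9.7 z [ 0.004 -0.001 -1.   ] F [-0.9  0.9  5.5] gap 23.1 grip 61.4 j [-0.44  0.33 -0.4   0.83  0.    0.96]
[-0.9,0,0,-30,0,0,0,  -0.9,0,0,-31,0.003,0,-0.003,  -0.9,-15,31,2,0,0,0.04,  -0.9,-14,31,2,0,0,0.04,  -0.9,-12,32,2,0,0,0.04,  -0.9,-11,32,2,0,0,0.04,  -0.9,-10,32,3,0,0,0.039,  -0.9,0,0,0,0,0,0]
```

arm_command(moves=[-0.9, 0, 0, -30, 0, 0, 0, -0.9, 0, 0, -31, 0, 0, 0, -0.9, -15, 31, 2, 0, 0, 0.04, -0.9, -15, 31, 2, 0, 0, 0.04, -0.9, -13, 32, 2, 0, 0, 0.04, -0.9, -12, 32, 2, 0, 0, 0.04, -0.9, -10, 32, 3, 0, 0, 0.039, -0.9, 0, 0, 0, 0, 0, 0])

```text
clock: 27.42
tcp_pos: [0.6611, -0.1957, 0.0968]
orientation: [0.001, 0.718, 0.696, 0.0]
wrist_force: [-1.6, 1.5, -2.8]
finger_gap: 0.023
grip_force: 60.7
```

Run:
```python
from h import *
st(); Ws={}
t=np.array(get_state()['tcp_pos'])*1000
for c in('wrist','scene'):
    p,d,W,T,f=cam(c); Ws[c]=(p,W)
    if c=='wrist': cv2.imwrite('pics/w7.png',p)
    for lo,hi in((80,150),(88,105),(118,142)): print(c,lo,fitz(W,t,110,lo,hi))
dock(Ws)
```

```text
t 27.43 p [ 661.1 -195.7   96.8] yaw -1.8 z [ 0.002 -0.    -1.   ] F [-1.6  1.5 -2.8] gap 23.0 grip 60.7 j [-0.4   0.59  0.15  1.13  0.    1.2 ]
wrist 80 (37628, 'c', 686.9, -190.2, 'wh', 126.7, 168.2, 'a', 89.6, 'z95', np.float64(143.6))
wrist 88 (17578, 'c', 687.7, -190.3, 'wh', 126.0, 166.7, 'a', 89.9, 'z95', np.float64(91.7))
wrist 118 (11577, 'c', 661.0, -187.7, 'wh', 67.0, 72.9, 'a', 38.6, 'z95', np.float64(138.9))
scene 80 (832, 'c', 685.8, -189.8, 'wh', 136.7, 168.8, 'a', 86.8, 'z95', np.float64(140.0))
scene 88 (346, 'c', 687.4, -183.5, 'wh', 165.7, 127.9, 'a', 1.0, 'z95', np.float64(99.6))
scene 118 (146, 'c', 661.0, -181.1, 'wh', 68.1, 58.5, 'a', 49.0, 'z95', np.float64(139.9))
wrist dock 2277 ((654.6511840820312, -122.25848388671875), (10.995902061462402, 117.83602905273438), 88.25804901123047) 10.906653054971628
scene dock 332 ((655.0624389648438, -172.8096923828125), (121.21058654785156, 118.5388412475586), 87.70069885253906) 11.210318404027863
  peg 3 [ 635.6 -130.4   18. ] [ 635.6 -130.2   17.8]
  peg 3 [ 680.9 -146.4   17.4] [ 680.8 -146.4   17.6]
```

View pics/w7.png

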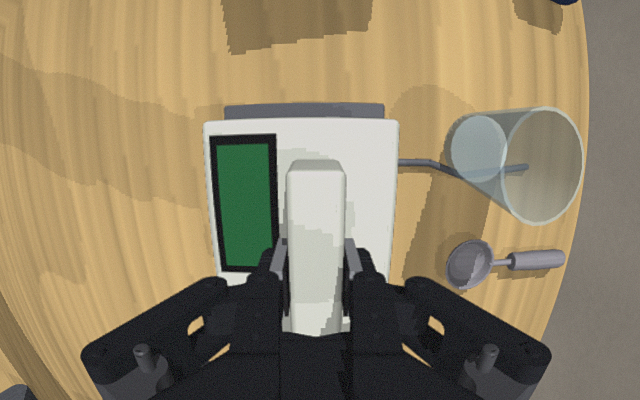

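Run:
```python
from h import *
t=np.array(get_state()['tcp_pos'])*1000
p,d,W,T,f=cam('wrist'); g=p.astype(int)
P=W.reshape(-1,3)*1000
s=P[(P[:,2]>80)&(P[:,2]<97)&(abs(P[:,0]-653)<75)&(P[:,1]>-190)&(P[:,1]<-100)]
print(len(s),np.median(s[:,2]))
for x in range(610,700,15):
    q=s[abs(s[:,0]-x)<4]; print(x,q[:,1].max().round(1),end=' ')
print()
for y in range(-170,-124,8):
    q=s[(abs(s[:,1]-y)<3)]; print(y,q[:,0].min().round(1),q[:,0].max().round(1))
r=P[(P[:,2]>116)&(P[:,2]<128)&(abs(P[:,0]-661)<20)&(P[:,1]>-180)]
print('ridge',np.median(r[:,2]),r[:,1].max(),[ (r[abs(r[:,1]-y)<3][:,0].min().round(1),r[abs(r[:,1]-y)<3][:,0].max().round(1)) for y in(-155,-162,-168)])
```

```text
18617 88.9716589262384
610 -125.4 625 -125.8 640 -126.3 655 -126.7 670 -127.1 685 -127.8 
-170 602.1 701.7
-162 601.2 701.7
-154 601.8 702.4
-146 601.7 702.3
-138 602.4 702.2
-130 602.5 702.2
ridge 122.3058575240469 -146.44456354951808 [(np.float64(647.4), np.float64(672.0)), (np.float64(647.5), np.float64(671.1)), (np.float64(647.6), np.float64(671.0))]
```

arm_command(moves=[-0.9, 0, 2, 10, 0, 0, 0, -0.9, 0, 0, 10, 0, 0, 0, -0.9, 0, 0, 0, 0, 0, 0])

```text
clock: 27.95
tcp_pos: [0.6596, -0.1943, 0.0754]
orientation: [-0.001, 0.718, 0.696, -0.001]
wrist_force: [-0.5, -0.0, -3.8]
finger_gap: 0.0229
grip_force: 60.7
```

```bash
cat > mm.py <<'E'
from h import *
def mm():
    st(); s0=get_state(); b=s0['tcp_pos'][2]*1000-49.5+42
    p,d,W,T,f=cam('wrist'); g=p.astype(int)
    P=W.reshape(-1,3)*1000
    s=P[(abs(P[:,2]-b)<6)&(abs(P[:,0]-653)<75)&(P[:,1]>-190)&(P[:,1]<-100)]
    X=[];Y=[]
    for x in range(610,700,5): X.append((x,s[abs(s[:,0]-x)<3][:,1].max()))
    X=np.array(X);a=np.polyfit(X[:,0]-652,X[:,1],1)
    for y in range(-165,-130,4):
        q=s[abs(s[:,1]-y)<3]; Y.append((y,q[:,0].min(),q[:,0].max()))
    Y=np.array(Y);k=np.polyfit(Y[:,0]+191.5,Y[:,1:].mean(1),1); w=(Y[:,2]-Y[:,1]).mean()
    print('mon zb',b-42,'seen top',np.median(s[:,2]).round(1),'+y edge',a[1].round(2),'cy',a[1]-65,'yaw',np.degrees(a[0]).round(2),'cx',Y[:,1:].mean().round(2),'->',(Y[:,1:].mean()-.03*(191.5+Y[:,0].mean())).round(2),'w',w.round(1))
    m=(abs(W[...,0]-.655)<.09)&(W[...,1]>-.16)&(W[...,1]<-.1)&(W[...,2]>.006)&(W[...,2]<.018)&(g.max(2)-g.min(2)<25)
    D=W[m]*1000; D=D[D[:,1]>-125]
    print('dock',cv2.minAreaRect(D[:,:2].astype(np.float32)), 'edge y',np.percentile(D[:,1],99.5))
mm()
E
python3 mm.py
```

```text
t 27.95 p [ 659.6 -194.3   75.4] yaw -1.8 z [-0.003  0.001 -1.   ] F [-0.5 -0.  -3.8] gap 22.9 grip 60.7 j [-0.4   0.61  0.12  1.09  0.    1.2 ]
mon zb 25.94536276981823 seen top 67.5 +y edge -126.35 cy -191.34509957849076 yaw -1.89 cx 653.07 -> 651.8 w 99.9
dock ((654.3085327148438, -121.27477264404297), (8.90216064453125, 119.24575805664062), 88.87496948242188) edge y -116.10522543931438
```

arm_command(moves=[-0.9, 0, 1, 4, 0, 0, 0, -0.9, 0, 0, 4, 0, 0, 0, -0.9, 0, 0, 3, 0, 0, 0, -0.9, 0, 0, 0, 0, 0, 0])

```text
clock: 28.5
tcp_pos: [0.6617, -0.1949, 0.0656]
orientation: [-0.0, 0.718, 0.696, -0.0]
wrist_force: [0.6, 0.3, -3.4]
finger_gap: 0.0231
grip_force: 60.7
```

```bash
python3 mm.py
```

```text
t 28.5 p [ 661.7 -194.9   65.6] yaw -1.8 z [-0.001  0.001 -1.   ] F [ 0.6  0.3 -3.4] gap 23.1 grip 60.7 j [-0.4   0.62  0.11  1.07  0.    1.2 ]
mon zb 16.081223218648958 seen top 57.5 +y edge -126.78 cy -191.78309962645716 yaw -1.84 cx 655.14 -> 653.86 w 99.8
dock ((654.0969848632812, -120.54361724853516), (9.199474334716797, 119.02652740478516), 89.79022979736328) edge y -116.1374645605897
```

arm_command(moves=[-0.9, 0, 0, 2, 0, 0, 0, -0.9, 0, 0, 2, 0, 0, 0, -0.9, 0, 0, 1, 0, 0, 0, -0.9, 0, 0, 0, 0, 0, 0])

```text
clock: 29.05
tcp_pos: [0.6621, -0.1949, 0.0616]
orientation: [0.0, 0.718, 0.696, 0.0]
wrist_force: [-1.4, 0.6, 1.7]
finger_gap: 0.0231
grip_force: 61.2
```

```bash
python3 mm.py
```

```text
t 29.05 p [ 662.1 -194.9   61.6] yaw -1.8 z [ 0.  0. -1.] F [-1.4  0.6  1.7] gap 23.1 grip 61.2 j [-0.4   0.62  0.11  1.06  0.    1.2 ]
mon zb 12.056136380962187 seen top 53.5 +y edge -126.82 cy -191.82450939758291 yaw -1.86 cx 655.5 -> 654.23 w 100.1
dock ((654.48779296875, -120.31153869628906), (9.420958518981934, 118.56146240234375), 89.96266174316406) edge y -116.02211469244972
```

arm_command(moves=[-0.9, 0, 0, 3, 0, 0, 0, -0.9, 0, 0, 0, 0, 0, 0, 0.2, 0, 0, -2, 0, 0, 0, 0.2, 0, 0, 0, 0, 0, 0, 0.2, 0, 0, -45, 0, 0, 0, 0.2, 0, 0, -50, 0, 0, 0, 0.2, 0, 0, -50, 0, 0, 0, 0.2, 0, 0, -50, 0, 0, 0])

```text
clock: 30.1
tcp_pos: [0.6621, -0.1951, 0.2563]
orientation: [-0.0, 0.718, 0.696, 0.0]
wrist_force: [0.7, -1.0, 0.1]
finger_gap: 0.0512
grip_force: 0.0
```

Run:
```python
from h import *
st()
p,d,W,T,f=cam('wrist'); cv2.imwrite('pics/w8.png',p)
print('ridge',fitz(W,(660,-192),80,76,100),'body top',fitz(W,(655,-192),90,48,100))
M=W.reshape(-1,3)*1000; m=(abs(M[:,1]+160)<20)&(abs(M[:,0]-625)<15)&(M[:,2]>40);print('front z',np.median(M[m,2])); m=(abs(M[:,1]+160)<20)&(abs(M[:,0]-685)<10)&(M[:,2]>40);print('rear z',np.median(M[m,2]))
for c in('top','scene'):
    p,d,W,T,f=cam(c); print(c,'boardtop',fitz(W,(497,-402),110,124,140))
    M=W.reshape(-1,3); q=M[(abs(M[:,0]-.497)<.11)&(abs(M[:,1]+.4)<.03)&(M[:,2]>.132)&(M[:,2]<.145)]*1000; print(len(q),q.mean(0),np.polyfit(q[:,0],q[:,1],1), q[:,0].min(),q[:,0].max())
plan([(.2,(560,-300,290),40),(.0,(480,-385,300),88)])
```

```text
t 30.1 p [ 662.1 -195.1  256.3] yaw -1.8 z [ 0.  0. -1.] F [ 0.7 -1.   0.1] gap 51.2 grip 0.0 j [-0.4   0.55  0.47  1.49  0.    1.2 ]
ridge (1924, 'c', 662.4, -191.1, 'wh', 88.5, 23.7, 'a', 88.7, 'z95', np.float64(88.1)) body top (9515, 'c', 654.5, -192.0, 'wh', 129.6, 101.0, 'a', 88.3, 'z95', np.float64(87.4))
front z 322.91070437477293
rear z 339.62901763046
top boardtop (218, 'c', 496.7, -403.0, 'wh', 14.2, 158.0, 'a', 87.9, 'z95', np.float64(139.6))
205 [ 497.07334747 -403.41256504  137.67537149] [-2.22259577e-02 -3.92364634e+02] 417.8585408196335 574.9745621482108
scene boardtop (113, 'c', 499.7, -402.7, 'wh', 24.6, 162.3, 'a', 88.6, 'z95', np.float64(139.1))
78 [ 485.44098673 -399.19504962  135.95257063] [-1.90003581e-02 -3.89971497e+02] 418.51230350936606 578.0404975078084
[0.2,-21,-20,-6,0,0,-0.146,  0.2,-18,-23,-6,0,0,-0.146,  0.2,-15,-25,-7,0,0,-0.146,  0.2,-11,-28,-6,0,0.003,-0.146,  0.2,-7,-29,-7,0.004,0.003,-0.145,  0,-3,-23,-2,0,0,-0.168,  0,1,-23,-2,0,0,-0.167,  0,5,-23,-2,0,0,-0.168]
[0,9,-22,-2,0,0,-0.167,  0,12,-20,-2,0,0,-0.168]
```

View pics/w8.png

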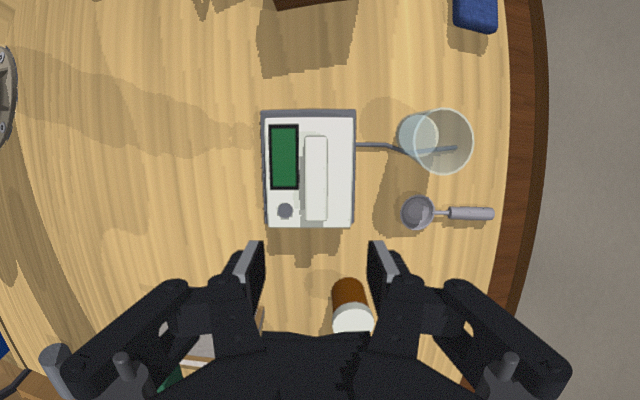

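arm_command(moves=[0.2, -21, -20, -6, 0, 0, -0.146, 0.2, -18, -23, -6, 0, 0, -0.146, 0.2, -15, -25, -7, 0, 0, -0.146, 0.2, -11, -28, -6, 0, 0.003, -0.146, 0.2, -7, -29, -7, 0.004, 0.003, -0.145, 0, -3, -23, -2, 0, 0, -0.168, 0, 1, -23, -2, 0, 0, -0.167, 0, 5, -23, -2, 0, 0, -0.168])

```text
clock: 31.25
tcp_pos: [0.5097, -0.3507, 0.291]
orientation: [-0.005, 0.181, 0.983, 0.002]
wrist_force: [1.0, 1.7, 0.1]
finger_gap: 0.0428
grip_force: 0.0
```

arm_command(moves=[0, 9, -22, -2, 0, 0, -0.167, 0, 12, -20, -2, 0, 0, -0.168, 0, 0, 0, 0, 0, 0, 0])

```text
clock: 31.62
tcp_pos: [0.4773, -0.3858, 0.2954]
orientation: [-0.004, 0.019, 1.0, 0.002]
wrist_force: [0.1, 0.7, -0.2]
finger_gap: 0.0428
grip_force: 0.0
```

Run:
```python
from h import *
st()
p,d,W,T,f=cam('wrist'); cv2.imwrite('pics/w9.png',p)
M=W.reshape(-1,3); q=M[(abs(M[:,0]-.497)<.11)&(abs(M[:,1]+.4)<.03)&(M[:,2]>.132)&(M[:,2]<.145)]*1000; print(len(q),cv2.minAreaRect(q[:,:2].astype(np.float32)),q[:,2].mean())
plan([(0,(497,-402.5,190),88.5),(0,(497,-402.5,100),88.5,0,45),(-.95,3)])
```

```text
t 31.62 p [ 477.3 -385.8  295.4] yaw 87.8 z [-0.008  0.005 -1.   ] F [ 0.1  0.7 -0.2] gap 42.8 grip 0.0 j [-0.81  0.4   0.32  1.5  -0.   -0.77]
1586 ((496.6101989746094, -403.3116760253906), (11.047019004821777, 158.8786163330078), 88.48149108886719) 137.00288291036165
[0,-10,-9,53,0,-0.004,-0.006,  0,-10,-8,52,0.005,-0.004,-0.006,  0,0,0,30,0,0,0,  0,0,0,30,0,0,0,  0,0,0,30,0,0,0,  -0.95,0,0,0,0,0,0,  -0.95,0,0,0,0,0,0,  -0.95,0,0,0,0,0,0]
```

arm_command(moves=[0, -10, -9, 53, 0, -0.004, -0.006, 0, -10, -9, 52, 0.005, -0.004, -0.006, 0, 0, 0, 30, 0, 0, 0, 0, 0, 0, 30, 0, 0, 0, 0, 0, 0, 30, 0, 0, 0, -0.95, 0, 0, 0, 0, 0, 0, -0.95, 0, 0, 0, 0, 0, 0, -0.95, 0, 0, 0, 0, 0, 0], newtons=60)

```text
clock: 32.67
tcp_pos: [0.4983, -0.4037, 0.1033]
orientation: [0.001, 0.011, 1.0, -0.002]
wrist_force: [-0.3, -0.7, -2.6]
finger_gap: 0.0093
grip_force: 61.1
```

arm_command(moves=[-0.95, 0, 0, -30, 0, 0, 0, -0.95, 0, 0, -30, 0, 0, 0, -0.95, 0, 0, -40, 0, 0, 0, -0.95, 0, 0, -45, 0, 0, 0, -0.95, 0, 0, 0, 0, 0, 0])

```text
clock: 33.3
tcp_pos: [0.4991, -0.4048, 0.2529]
orientation: [0.004, 0.012, 1.0, -0.005]
wrist_force: [-0.0, -1.4, -2.8]
finger_gap: 0.0091
grip_force: 61.2
```

Run:
```python
from h import *
st()
th=14; yb=np.array([-np.sin(np.radians(8.5)),np.cos(np.radians(8.5)),0]); up=np.array([0,0,1.])
face=np.array([668.7,53.1,0])-30*yb; s,c=np.sin(np.radians(th)),np.cos(np.radians(th))
def tcp(off,dz,L=92): o=face-yb*(80*s/c+5*c+off)+up*(5*s+dz); return o+L*(s*yb+c*up)
print(face,tcp(0,0))
z=tuple(tcp(35,90)); plan([(-.95,(540,-280,260),88.5),(-.95,(600,-100,260),95),(-.95,z,98.5,th,50),(-.95,tuple(tcp(20,25)),98.5,th,30),(-.95,1)])
```

```text
t 33.3 p [ 499.1 -404.8  252.9] yaw 88.7 z [ 0.008 -0.009 -1.   ] F [-0.  -1.4 -2.8] gap 9.1 grip 61.2 j [-0.81  0.44  0.28  1.4  -0.   -0.78]
[673.13428233  23.4295241    0.        ] [673.50985193  20.91652928  90.4768163 ]
[-0.95,-13,42,-3,-0.003,0.003,0,  -0.95,-13,42,-2,-0.003,0.003,0,  -0.95,-12,42,-3,-0.003,0.003,0.003,  -0.95,-14,45,0,0,0,-0.028,  -0.95,-15,45,0,0,0,-0.028,  -0.95,-16,45,0,0,0,-0.029,  -0.95,-18,44,0,0,0,-0.028,  -0.95,-29,26,27,0.081,-0.003,-0.02]
[-0.95,-29,28,24,0.082,0,-0.021,  -0.95,-29,29,22,0.081,-0.005,-0.02,  -0.95,0,10,20,0,0,0,  -0.95,0,10,20,0,0,0,  -0.95,0,10,20,0,0,0,  -0.95,0,0,0,0,0,0]
```

arm_command(moves=[-0.95, -13, 42, -3, -0.003, 0.003, 0, -0.95, -13, 42, -2, -0.003, 0.003, 0, -0.95, -12, 42, -3, 0, 0.003, 0.003, -0.95, -14, 45, 0, 0, 0, -0.028, -0.95, -15, 45, 0, 0, 0, -0.028, -0.95, -16, 45, 0, 0, 0, -0.029, -0.95, -18, 44, 0, 0, 0, -0.028, -0.95, -29, 26, 27, 0.081, -0.003, -0.02])

```text
clock: 34.3
tcp_pos: [0.6261, -0.0688, 0.2298]
orientation: [0.002, -0.053, 0.998, -0.04]
wrist_force: [0.5, -0.8, -2.4]
finger_gap: 0.0092
grip_force: 61.2
```

arm_command(moves=[-0.95, -29, 28, 24, 0.082, 0, -0.021, -0.95, -29, 29, 22, 0.081, -0.005, -0.02, -0.95, 0, 10, 20, 0, 0, 0, -0.95, 0, 10, 20, 0, 0, 0, -0.95, 0, 0, 0, 0, 0, 0])

```text
clock: 34.92
tcp_pos: [0.672, -0.0011, 0.1289]
orientation: [0.003, -0.075, 0.99, -0.119]
wrist_force: [-0.8, -0.9, -2.4]
finger_gap: 0.009
grip_force: 61.0
```

Run:
```python
from h import *
st()
for c in('top','scene','wrist'):
    p,d,W,T,f=cam(c); cv2.imwrite(f'pics/{c}10.png',p)
    print(c,'block',fitz(W,(668,56),70,74,86))
th=14; yb=np.array([-np.sin(np.radians(8.5)),np.cos(np.radians(8.5)),0]); up=np.array([0,0,1.])
face=np.array([668.7,53.1,0])-30*yb; s,c=np.sin(np.radians(th)),np.cos(np.radians(th))
t=np.array(get_state()['tcp_pos'])*1000; o=t-93*(s*yb+c*up); print('origin off',(face-o)@yb-(80*s/c+5*c),'z',o[2]-5*s,'along',(o-face)@np.array([yb[1],-yb[0],0]))
```

```text
t 34.92 p [672.   -1.1 128.9] yaw 98.7 z [ 0.024 -0.235 -0.972] F [-0.8 -0.9 -2.4] gap 9.0 grip 61.0 j [-0.02  0.53  0.11  1.12 -0.24 -0.17]
top block (65, 'c', 674.5, 12.3, 'wh', 24.9, 122.1, 'a', 72.3, 'z95', np.float64(84.8))
scene block (576, 'c', 673.4, 38.5, 'wh', 112.0, 98.6, 'a', 8.9, 'z95', np.float64(83.8))
wrist block (12375, 'c', 664.7, 53.3, 'wh', 103.5, 61.1, 'a', 8.6, 'z95', np.float64(80.1))
origin off 23.275765987877715 z 41.48004966630509 along -2.258361344325865
```

View pics/wrist10.png

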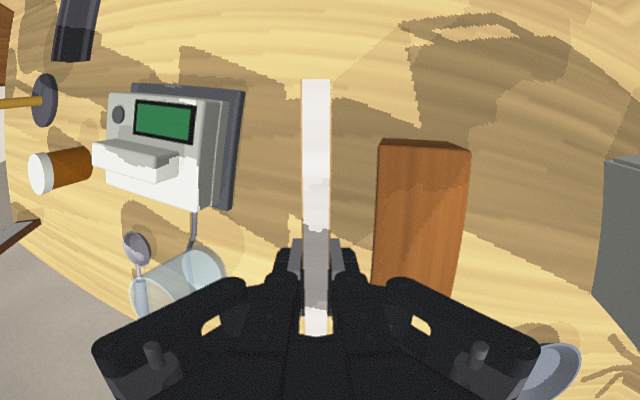

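arm_command(moves=[-0.95, 0, 5, 11, 0, 0, 0, -0.95, 0, 5, 11, 0, 0, 0, -0.95, 0, 6, 11, 0, 0, 0, -0.95, 0, 0, 0, 0, 0, 0])

```text
clock: 35.58
tcp_pos: [0.6718, 0.0061, 0.0944]
orientation: [0.004, -0.074, 0.99, -0.119]
wrist_force: [-0.0, 0.8, -2.0]
finger_gap: 0.0095
grip_force: 61.1
```

arm_command(moves=[-0.95, 0, 0, 2, 0, 0, 0, -0.95, 0, 1, 2, 0, 0, 0, -0.95, 0, 0, 0, 0, 0, 0])

```text
clock: 35.95
tcp_pos: [0.6732, 0.0056, 0.093]
orientation: [0.006, -0.074, 0.99, -0.119]
wrist_force: [-1.8, -0.1, 1.6]
finger_gap: 0.0092
grip_force: 61.8
```

arm_command(moves=[-0.95, 0, 0, 2, 0, 0, 0, -0.95, 0, 0, 0, 0, 0, 0])

```text
clock: 36.2
tcp_pos: [0.6731, 0.0054, 0.0927]
orientation: [0.007, -0.074, 0.99, -0.119]
wrist_force: [-5.5, 2.1, 10.6]
finger_gap: 0.0094
grip_force: 63.4
```

arm_command(moves=[-0.95, 0, 0, -2, 0, 0, 0, -0.95, 0, 5, -1, 0, 0, 0, -0.95, 0, 5, -1, 0, 0, 0, -0.95, 0, 0, 0, 0, 0, 0])

```text
clock: 36.7
tcp_pos: [0.6723, 0.0159, 0.0926]
orientation: [0.007, -0.074, 0.99, -0.12]
wrist_force: [0.6, -1.3, 5.7]
finger_gap: 0.0092
grip_force: 62.2
```

arm_command(moves=[-0.95, 0, 2, -1, 0, 0, 0, -0.95, 0, 1, 0, 0, 0, 0, -0.95, 0, 0, 0, 0, 0, 0])

```text
clock: 37.08
tcp_pos: [0.6716, 0.0188, 0.0926]
orientation: [0.007, -0.074, 0.99, -0.12]
wrist_force: [0.5, -2.3, 5.5]
finger_gap: 0.0091
grip_force: 62.0
```

arm_command(moves=[-0.95, 0, 2, 0, 0, 0, 0, -0.95, 0, 0, 0, 0, 0, 0])

```text
clock: 37.33
tcp_pos: [0.6714, 0.0203, 0.0925]
orientation: [0.007, -0.074, 0.99, -0.12]
wrist_force: [-0.3, -3.8, 7.1]
finger_gap: 0.0093
grip_force: 62.2
```

arm_command(moves=[-0.95, 0, 2, -1, 0, 0, 0, -0.95, 0, 0, 0, 0, 0, 0])

```text
clock: 37.58
tcp_pos: [0.671, 0.0221, 0.0926]
orientation: [0.007, -0.074, 0.99, -0.12]
wrist_force: [1.2, -5.5, 5.4]
finger_gap: 0.0092
grip_force: 62.0
```

arm_command(moves=[-0.95, 0, 2, -1, 0, 0, 0, -0.95, 0, 0, 0, 0, 0, 0])

```text
clock: 37.83
tcp_pos: [0.671, 0.0223, 0.0926]
orientation: [0.006, -0.073, 0.99, -0.122]
wrist_force: [4.0, -11.7, 0.7]
finger_gap: 0.0089
grip_force: 61.2
```

Run:
```python
from h import *
st()
for c in('scene','wrist'):
    p,d,W,T,f=cam(c)
    q=W.reshape(-1,3)*1000-[668.7,53.1,0]; a=np.radians(8.6); bx=q[:,0]*np.cos(a)+q[:,1]*np.sin(a); by=-q[:,0]*np.sin(a)+q[:,1]*np.cos(a)
    for n,lo,hi in(('near',-78,-50),('far',50,78)):
        for z0 in(84,110):
            m=(bx>lo)&(bx<hi)&(abs(by)<80)&(q[:,2]>z0)&(q[:,2]<z0+20)
            if m.sum()>5: print(c,n,z0,m.sum(),np.percentile(by[m],[3,50,97]).round(1))
    m=(abs(bx)<50)&(abs(by)<40)&(q[:,2]>74)&(q[:,2]<84);print(c,'block by',np.percentile(by[m],[1,99]))
```

```text
t 37.83 p [671.   22.3  92.6] yaw 98.5 z [ 0.03 -0.24 -0.97] F [  4.  -11.7   0.7] gap 8.9 grip 61.2 j [ 0.02  0.56  0.06  1.04 -0.24 -0.13]
scene near 84 14 [-25.8 -24.5 -22.4]
scene near 110 28 [-23.7 -18.5 -14.9]
scene far 84 23 [-35.2 -26.2 -14. ]
scene far 110 43 [-28.  -20.9 -15.1]
scene block by [-29.47780417  33.51362975]
wrist near 110 2492 [-27.1 -22.2 -17.3]
wrist block by [-25.26032279  29.94700572]
```

arm_command(moves=[-0.95, 0, -1, 1, 0, 0, 0, -0.5, 0, 0, 0, 0, 0, 0, -0.2, 0, 0, 0, 0, 0, 0, -0.2, 0, 0, -20, 0, 0, 0, -0.2, 0, 0, -40, 0, 0, 0, -0.2, 0, 0, -50, 0, 0, 0, -0.2, 0, -20, -50, 0, 0, 0, -0.2, 0, -40, -40, 0, 0, 0])

```text
clock: 38.92
tcp_pos: [0.6725, 0.0158, 0.3013]
orientation: [0.005, -0.076, 0.99, -0.118]
wrist_force: [0.7, -1.5, 0.1]
finger_gap: 0.034
grip_force: 0.0
```

Run:
```python
from h import *
st()
for c in('scene','wrist'):
    p,d,W,T,f=cam(c); cv2.imwrite(f'pics/{c}11.png',p)
    q=W.reshape(-1,3)*1000-[668.7,53.1,0]; a=np.radians(8.6); bx=q[:,0]*np.cos(a)+q[:,1]*np.sin(a); by=-q[:,0]*np.sin(a)+q[:,1]*np.cos(a)
    m=(abs(bx)<90)&(by<-3)&(by>-40)&(q[:,2]>118)&(q[:,2]<140); 
    if m.sum()>20: print(c,'top edge slope deg',np.degrees(np.polyfit(bx[m],by[m],1)[0]),np.percentile(bx[m],[0,100]),by[m].mean(),q[m,2].max())
    m=(abs(bx)<75)&(by<-12)&(by>-75)&(q[:,2]>15)&(q[:,2]<125)
    if m.sum()>50:
        A=np.c_[bx[m],q[m,2],np.ones(m.sum())]; k=np.linalg.lstsq(A,by[m],rcond=None)[0]; print(c,m.sum(),'face plane by= ',k.round(3),'lean',np.degrees(np.arctan(k[1])))
s=cv2.imread('pics/scene11.png'); cv2.imwrite('pics/s11c.png',cv2.resize(s[90:330,180:460],None,fx=2.4,fy=2.4))
```

```text
t 38.92 p [672.5  15.8 301.3] yaw 98.9 z [ 0.029 -0.233 -0.972] F [ 0.7 -1.5  0.1] gap 34.0 grip 0.0 j [ 0.01  0.5   0.48  1.52 -0.24 -0.15]
scene top edge slope deg -0.15796719084618824 [-81.03847714  80.50988854] -21.3853012110811 131.78595537566883
scene 509 face plane by=  [-3.0000e-03  9.0000e-02 -3.1443e+01] lean 5.16942893370341
wrist top edge slope deg 0.00524009898218246 [-83.32929627  76.1975484 ] -23.3943719996966 129.32520246486624
wrist 2425 face plane by=  [-1.000e-03  2.710e-01 -5.543e+01] lean 15.166850224512586
```

View pics/s11c.png

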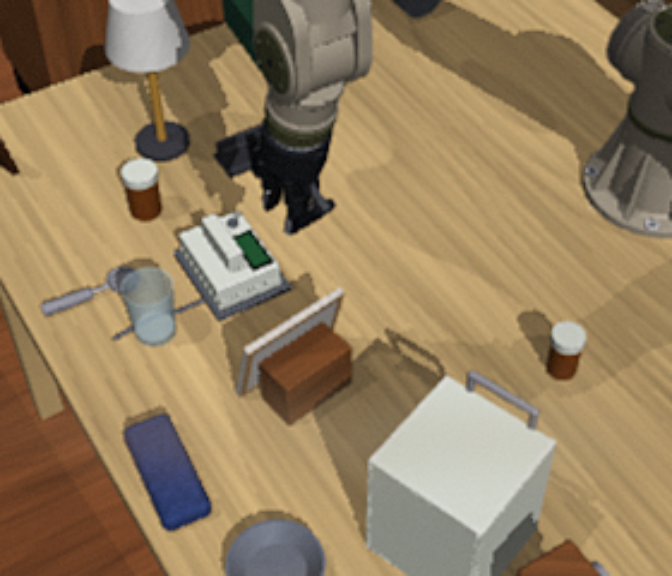

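arm_command(moves=[0, 0, -30, -40, 0, 0, 0, 0, 40, -20, -20, 0, 0, 0, 0, 50, 0, 0, 0, 0, 0, 0, 50, 0, 0, 0, 0, 0, 0, 0, 0, 0, 0, 0, 0, 0, 0, 0, 0, 0, 0, 0, 0, 0, 0, 0, 0, 0])

```text
schema error: expected a multiple of 7 numbers
```

Run:
```python
from h import *
st()
for c in('top','scene'):
    p,d,W,T,f=cam(c); cv2.imwrite(f'pics/{c}12.png',p)
    print(c,'ridge',fitz(W,(660,-192),80,76,100),'handle',fitz(W,(560,313),70,209,235))
    for r in recognise(c,'cup_1')[:4]: u,v=map(int,r['point']);print(round(r['confidence'],2),(u,v),W[v,u].round(3))
    q=W.reshape(-1,3)*1000-[668.7,53.1,0]; a=np.radians(8.6); bx=q[:,0]*np.cos(a)+q[:,1]*np.sin(a); by=-q[:,0]*np.sin(a)+q[:,1]*np.cos(a)
    m=(abs(bx)<90)&(by<-3)&(by>-40)&(q[:,2]>118)&(q[:,2]<140); print('board',m.sum(),np.degrees(np.polyfit(bx[m],by[m],1)[0]),by[m].mean())
```

```text
t 39.02 p [674.9  12.1 306.4] yaw 98.4 z [ 0.038 -0.235 -0.971] F [0.3 0.2 0.7] gap 34.1 grip 0.0 j [ 0.    0.5   0.49  1.52 -0.24 -0.15]
top ridge (206, 'c', 662.5, -192.7, 'wh', 88.2, 23.5, 'a', 86.6, 'z95', np.float64(91.6)) handle (108, 'c', 561.1, 312.0, 'wh', 10.4, 91.3, 'a', 19.8, 'z95', np.float64(225.4))
board 122 -0.5375324938416299 -24.443300042602214
scene ridge (157, 'c', 665.1, -187.0, 'wh', 90.1, 25.6, 'a', 88.5, 'z95', np.float64(90.9)) handle (132, 'c', 561.9, 316.0, 'wh', 13.3, 93.5, 'a', 18.4, 'z95', np.float64(224.5))
0.55 (285, 214) [ 0.652 -0.125  0.006]
board 195 0.0041719489655876055 -20.783819710202632
```

View pics/top12.png

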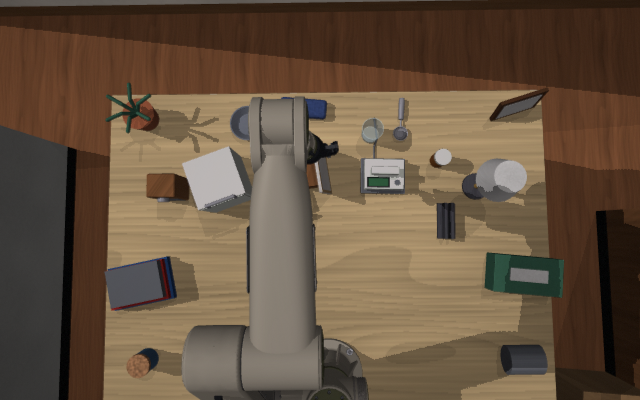

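```bash
python3 -c "
from workcell import *
print(hand_in())"
```

```text
the job is handed in; nothing more can be done
None
```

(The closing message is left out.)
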